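# Make up a clock driving weight on the dial scale

## Task

Make up this clock driving weight: thread brass discs over the rod that stands in the pan of the dial scale, each right down flat on the collar or on the disc below and let go, until the needle comes to rest between the two limit tabs on the dial. Feel for the rod gently: the scale is spoilt if its needle is ever pushed round to the end of the dial. Leave the discs that are not needed, and the loose watch movement, eye loupe and case ring, where they are.

Things in the scene. Friction and masses are not known exactly. Their poses are not given: they have to be found in the camera images.
- scale: Grey spring dial scale, 124 mm wide, 165 mm deep, fixed on the bench. Origin under the housing, on the bench; x points from its dial side to its back (yaw within 0.3 rad of world x), z up. Housing 75 mm high, its front slopes and carries the dial. The pan stands above the housing, its axis at x = +20 mm, y = 0 of this frame.
- pan_floor (a point): Middle of the pan's floor, on its axis: 98 mm above the bench unloaded. Steel pan, 114 mm across, rim 8 mm high. It sinks under load, 1.96 mm for each 120 g (spring 600 N/m, damped, travel 18 mm). In it stands the steel weight rod, upright: foot 46 mm across, 5 mm high; on that a collar 29 mm across, 12 mm high; then a plain rod of 10 mm diameter rising 38 mm.
- pan_seat (a point): Point on the pan's axis, level with the top face of the rod's collar, where the underside of the first disc comes to rest (115 mm above the bench with the pan unloaded); it sinks with the pan. Each further disc rests 10 mm higher.
- tip_level (a point): Point on the pan's axis, level with the blunt tip of the weight rod (chamfer 1.4 mm wide, 1.5 mm high), 38 mm above pan_seat. The rod is NOT centred: its foot is captive in a wide ring and the rod stands anywhere up to 8 mm off this point along x and along y of the scale's frame, unreported. It slides there stiffly when pushed sideways with 4 N. Its mass, 80 to 200 g, also differs.
- dial (a point): Centre of the round white dial, 85 mm across, on the sloping front of the scale. Zero is at the top, the black needle turns clockwise. Two dark limit tabs are clipped over the bezel at the lower right and near the bottom, joined by a thin black arc.
- needle (a joint): Dial needle, rad clockwise from zero: 6.0 rad per kg of load in the pan (rod, discs and whatever presses down), 0.72 per disc; the bare rod reads 0.5 to 1.2. The limit tabs are at 2.28 and 3.00; two or three discs bring it between them. The dial ends at a stop at 5.7 (950 g, 9.3 N in all), where the needle must never get.
- disc0: Plain brass disc, 44 mm diameter, 10 mm thick, with a 12 mm bore through its middle, 120 g, lying flat on the bench to the right of the scale; four alike. Origin at the centre of its underside, z up along the bore.
- disc1: Plain brass disc, 44 mm diameter, 10 mm thick, with a 12 mm bore through its middle, 120 g, lying flat on the bench to the right of the scale; four alike. Origin at the centre of its underside, z up along the bore.
- disc2: Plain brass disc, 44 mm diameter, 10 mm thick, with a 12 mm bore through its middle, 120 g, lying flat on the bench to the right of the scale; four alike. Origin at the centre of its underside, z up along the bore.
- disc3: Plain brass disc, 44 mm diameter, 10 mm thick, with a 12 mm bore through its middle, 120 g, lying flat on the bench to the right of the scale; four alike. Origin at the centre of its underside, z up along the bore.
- movement: Bare watch movement, 26 mm round, 6 mm high, lying loose beside the discs; origin at the centre of its underside. Leave it alone.
- eye_loupe: Black flared eye loupe, 36 mm across, 39 mm high, standing loose behind the work; origin at the centre of its underside. Leave it alone.
- brass_ring: Gold-toned case ring, 30 mm across, 19 mm high, standing loose behind the work (not one of the discs); origin at the centre of its underside. Leave it alone.

How it is judged:
By the outcome, as a careful person would: the job done as asked, in the order asked, and still so for the second after the job is handed in, with the robot touching nothing.
It also fails if it takes over 72 s, if anything falls off the work surface, if the arm or the gripper's body presses on something with over 40 N, if the wrist force passes 120 N, or if a joint passes its speed limit or range.

## Robot

A 6-joint arm with a two-finger parallel gripper is mounted at the origin on a cart in front of the work surface, level with it; the furniture and walls round the work are solid. World frame = base frame: x ahead of the robot, y to its left, z up, the work surface at z = 0. Lengths are in m, angles in degrees, forces in N, time in s.
With the tool pointing down it reaches from about 0.325 to 0.775 m from the base axis. Payload 9.3 kg.
Tool frame: the origin (TCP) lies on the centre line of the jaws, within the pads' length; the fingertips stand 25 mm ahead of it and the grasp point (between the pads) lies 6 mm ahead of it (tcp_to_tips is the distance from the TCP to the fingertips, in m); x points along the fingers, y is the direction in which the jaws open and shut, and the axes are right-handed (so a half turn about x gives the same grasp; the last joint's range is limited). The gripper opens to 85 mm and grips with 20 to 120 N. Pads are 22 mm wide; open, the fingers measure 114 mm over their backs; the gripper's body (76 mm by 85 mm) begins 54 mm behind the grasp point. The pads swing forward as they close: fully open they stand 13 mm farther back than shut.
Start: joints at [-76.983, 14.817, 1.232, 76.415, 0, 81.257], TCP at [0.204, -0.511, 0.256] pointing down, gripper open.
Joint ranges: [-174.27, 174.27], [-52.1, 104.24], [-59.71, 78.15], [-110.17, 111.67], [-87.03, 83.33], [-180, 180]. Speed limits (degrees/s): [127.2, 127.2, 159.86, 180, 180, 180].

## Interface

Orientations are given as [roll, pitch, yaw] about the fixed x, y, z axes, in that order (R = Rz(yaw) Ry(pitch) Rx(roll)).
In Python, from station import sense, get_image, sign_off, spot_in, masks_of, place_of, tcp_to_tips gives the robot as it stands. The module is installed in compiled form; this text tells all that it offers.
- The arm moves only by the shell command python3 -m inch 'ROWS' [OPENING]. ROWS is JSON, a list of rows, each a list of 2 entries, a list of its own where there are three numbers: the shift along the tool's x, y, z in units of 200 mm (1.0 is 200 mm), then the turn about the tool's x in units of pi/2 rad (1.0 is pi/2 rad). A call has 1 to 20 rows; each row is the pose to reach, as a shift and turn from the pose commanded when the call began, along the tool's axes at that moment; what a row does not reach only later rows make up. A row lasts 1/8 s, in which the tool goes at most 62.5 mm and 10.7 degrees, less where a joint would pass 70% of its speed; a pose out of reach is approached as far as the arm can. A call with a number of a shift or a turn outside -1 to 1 is refused whole. A call with a gripper value outside its range is refused whole. OPENING is the gripper's target within -1 to 1 (fully open at 1, half-way at 0, shut at -1), set as the call begins (- or left out, the last holds). The fingers move at their own pace and stop on an object; the grip force is fixed at half the most. Time passes only in rows, so rows that repeat a pose let the fingers close. It gives the time, the measured TCP pose, the force and the opening at its end, in the units of the state.
- sense(): the state, without advancing time (a new reading comes with each control period).
- get_image(name): name is "scene" or "side" or "wrist"; returns a dict with "image" (420x560x3 uint8, blue, green, red), "mtx" (3x3 intrinsics, pixels), "position" and "orientation" of the camera in the world. Camera axes: x right, y down, z forward; pixel columns grow to the right and rows downward; lengths in m; the calibration is good to about 2 mm. A picture is of the moment at which its call begins. There is no depth.
- sign_off(): hands the job in, once; it reports no verdict.
Trained networks look in a picture, given as the dict that the camera call returned (one of the last four; its "shot" number tells which), for a name from the list of things; names that differ only in an ending like _2 or _b are one class to them, and where a whole thing is asked for, a point or a joint stands for the part that bears it (a point fixed in the world has none). Each returns a list of dicts, best first, with "conf" (0 to 1); they miss things now and then, are a little off and sometimes report something else, mostly with a low value. They report only what shows in the picture. A call takes as long as a camera call.
- spot_in(label, picture): "xy" ([column, row] in pixels, amid what is visible of it).
- masks_of(label, picture): "pixels" (420x560 bool, what is visible of it) and "xy" ([column, row] in pixels, amid what is visible of it).
- place_of(label, picture): "xy" ([column, row] in pixels: a listed point, or the origin of a listed thing).
The state is a dict: "time_s": time; "joint_pos": joint angles; "dq": joint speeds; "effort": joint torques, N m; "eef_pos": TCP position; "ee_rot": TCP orientation; "contact_force": force on the tool from outside, world axes, zero at the start; "wrist_torque": the same for the moment, N m; "finger_gap": opening from 0.0 (shut) to 1.0 (fully open).
Only numpy, scipy, OpenCV 4.12 (cv2) and the standard library are available. Lean on these libraries where they do the work, as an engineer would, in place of code of your own. Each camera call takes 0.05 s, during which the arm holds its last target.

## Working session

There is one attempt and no reset: what is moved stays moved. The work goes in short steps, Python scripts to look and compute and a shell command to move; the robot and the scene stay as the last step left them, time stands still between calls to the robot, and variables do not carry over. Pictures are saved under pics/ and viewed, and the job is handed in when it is done.

```bash
mkdir -p pics; ls
python3 - <<'E'
from station import *
import cv2
print(sense(), tcp_to_tips)
for n in ["scene","side","wrist"]:
    p=get_image(n); cv2.imwrite(f"pics/a_{n}.png",p["image"]); print(n,p["mtx"],p["position"],p["orientation"])
E
```

```text
pics
{'time_s': 0.0, 'joint_pos': array([-7.69812743e+01,  1.48510107e+01,  1.18874921e+00,  7.64138466e+01,
       -4.31221753e-04,  8.12568282e+01]), 'dq': array([-0.00429748,  0.00904703,  0.13943037,  0.01709179, -0.05619054,
       -0.09608574]), 'effort': array([ 7.12554429e-04, -5.55640090e+01,  3.44529068e+01,  1.36551104e-02,
       -1.36871827e-04,  6.11164921e-06]), 'eef_pos': array([ 0.20385245, -0.51056517,  0.25565684]), 'ee_rot': array([-98.4185427 ,  89.92389066, 103.34335502]), 'contact_force': array([0.34694653, 0.300235  , 0.32537741]), 'wrist_torque': array([0.02318013, 0.02173814, 0.02474358]), 'finger_gap': 0.99781966161383} 0.025
scene [[531.85989108   0.         285.11906934]
 [  0.         531.85989108 203.77847174]
 [  0.           0.           1.        ]] [-0.03725831  0.86173984  0.53834557] [-113.78936909    1.30545893 -143.06109315]
side [[470.50756507   0.         275.46723306]
 [  0.         470.50756507 207.61810131]
 [  0.           0.           1.        ]] [ 0.50097452 -0.59555946  0.72150662] [-131.1117593     0.78061005   -3.39156581]
wrist [[305.99569508   0.         279.19788913]
 [  0.         305.99569508 210.87497919]
 [  0.           0.           1.        ]] [ 0.26860347 -0.48476612  0.3739115 ] [ 1.64407498e+02  1.31718607e-01 -6.83005450e+01]
```

View pics/a_scene.png

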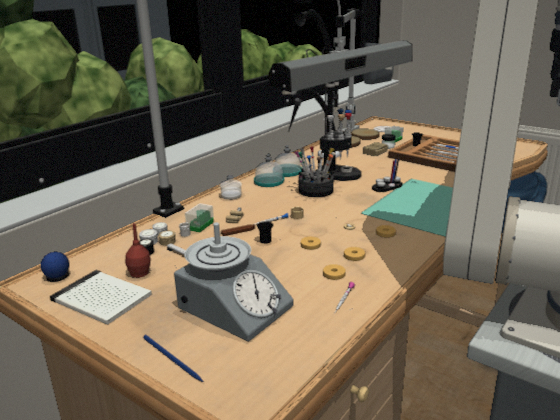

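View pics/a_side.png

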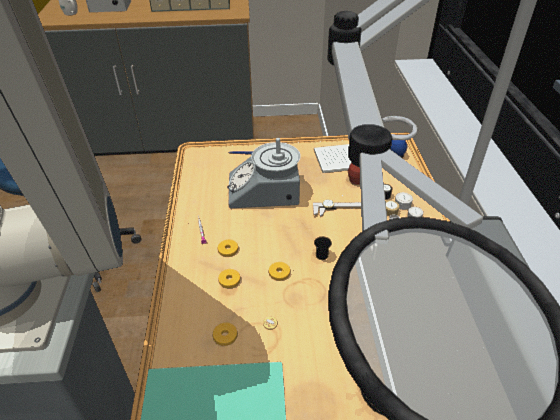

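View pics/a_wrist.png

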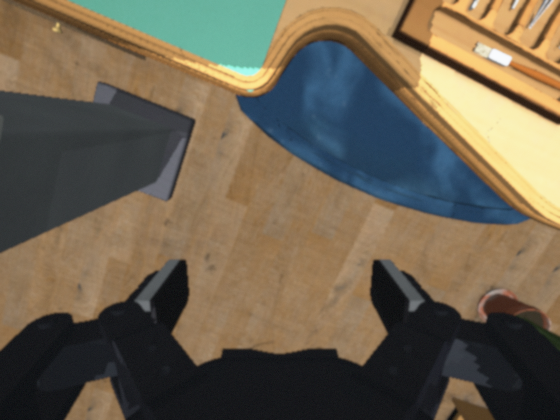

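```bash
cat > h.py <<'E'
from station import *
import numpy as np, cv2
from scipy.spatial.transform import Rotation as Ro
def Rm(e): return Ro.from_euler('xyz',e,degrees=True).as_matrix()
def ray(p,xy):
    d=Rm(p["orientation"])@np.linalg.solve(p["mtx"],[xy[0],xy[1],1.]); return np.array(p["position"]),d/np.linalg.norm(d)
def onz(p,xy,z):
    o,d=ray(p,xy); return o+d*(z-o[2])/d[2]
def tri(*prs):
    A=np.zeros((3,3));b=np.zeros(3)
    for p,xy in prs:
        o,d=ray(p,xy);M=np.eye(3)-np.outer(d,d);A+=M;b+=M@o
    X=np.linalg.solve(A,b); return X,[np.linalg.norm((np.eye(3)-np.outer(ray(p,xy)[1],ray(p,xy)[1]))@(X-ray(p,xy)[0])) for p,xy in prs]
def proj(p,X):
    c=Rm(p["orientation"]).T@(np.array(X)-p["position"]); u=p["mtx"]@c; return u[:2]/u[2]
def tool():
    s=sense(); return np.array(s["eef_pos"]),Rm(s["ee_rot"]),s
def need(target):  # shift in tool axes units
    t,R,s=tool(); return (R.T@(np.array(target)-t))/0.2
E
python3 - <<'E'
from h import *
np.set_printoptions(precision=4,suppress=True)
P={n:get_image(n) for n in ["scene","side"]}
for l in ["disc0","movement","eye_loupe","brass_ring","scale","pan_floor","pan_seat","tip_level","dial"]:
    for n,p in P.items():
        z={"pan_floor":.098,"pan_seat":.115,"tip_level":.153}.get(l,0)
        for r in place_of(l,p)[:5]: print(l,n,round(r["conf"],2),np.round(r["xy"],1),onz(p,r["xy"],z)[:2])
E
python3 - <<'E'
from h import *
p=get_image("scene");i=p["image"]
cv2.imwrite("pics/b_dial.png",cv2.resize(i[200:340,165:305],(800,800)[:2] if 0 else (600,600),interpolation=cv2.INTER_CUBIC))
p=get_image("side");i=p["image"]
cv2.imwrite("pics/b_side.png",cv2.resize(i[130:220,220:320],(660,594),interpolation=cv2.INTER_CUBIC))
E
```

```text
disc0 scene 0.86 [333.2 271.3] [0.4339 0.1002]
disc0 scene 0.68 [312.6 242.4] [0.5339 0.0242]
disc0 scene 0.68 [352.9 256.2] [0.4326 0.0272]
disc0 scene 0.5 [384.8 232.4] [ 0.4287 -0.1052]
disc0 side 0.85 [228.6 333.2] [ 0.4362 -0.1044]
disc0 side 0.73 [226.8 247.8] [0.4291 0.1083]
disc0 side 0.68 [226.6 280.6] [0.4303 0.0178]
disc0 side 0.58 [275.8 268.6] [0.5296 0.0423]
movement scene 0.5 [346.5 226.4] [ 0.5139 -0.0834]
eye_loupe scene 0.82 [264.8 243.2] [0.6165 0.0854]
eye_loupe scene 0.46 [332.  273.2] [0.432  0.1075]
eye_loupe side 0.82 [320.8 253.5] [0.6261 0.0774]
eye_loupe side 0.64 [239.7 174.2] [0.457  0.3662]
brass_ring scene 0.63 [298.4 214.4] [ 0.6422 -0.0746]
scale scene 0.77 [233.3 304.7] [0.5176 0.2961]
scale side 0.91 [269.7 189.2] [0.5301 0.2997]
scale side 0.2 [272.9 154.7] [0.546 0.446]
pan_floor scene 0.84 [217.4 252.8] [0.5425 0.2998]
pan_floor side 0.86 [274.5 153.8] [0.5438 0.3079]
pan_seat scene 0.97 [216.6 246.4] [0.5367 0.3062]
pan_seat side 0.8 [275.2 150.9] [0.5448 0.2947]
tip_level scene 0.89 [216.3 224.5] [0.5389 0.3004]
tip_level side 0.7 [272.3 138.2] [0.5386 0.2889]
dial scene 0.67 [257.4 291. ] [0.5106 0.2381]
dial side 0.65 [242.4 173.2] [0.4639 0.3699]
```

View pics/b_dial.png

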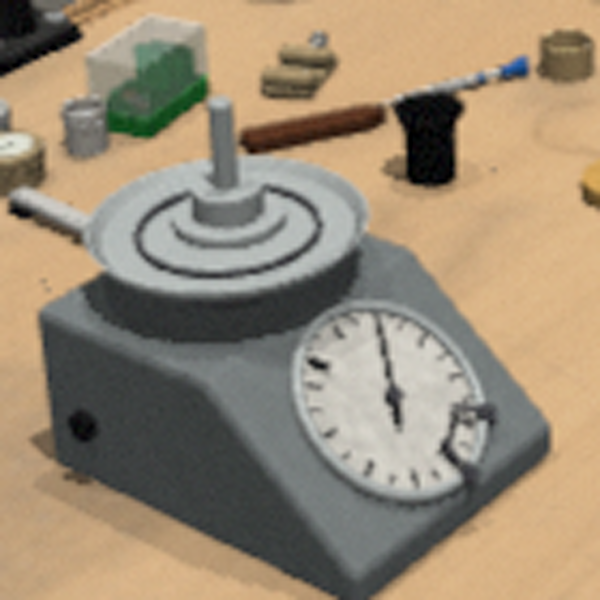

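View pics/b_side.png

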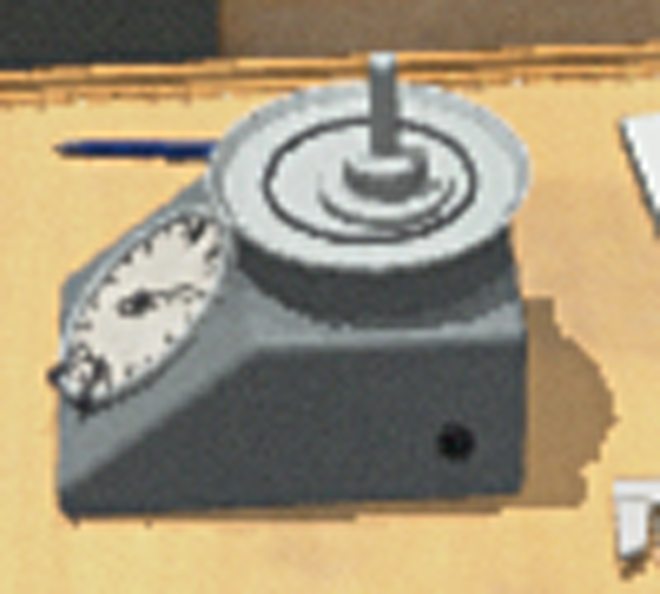

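Run:
```python
from h import *
np.set_printoptions(precision=4,suppress=True)
P={n:get_image(n) for n in ["scene","side"]}
a,b=P["scene"],P["side"]
print("tip",tri((a,(216.3,224)),(b,(278,138.8))))
print("ring",tri((a,(345,65)),(b,(460,330))))
print("polebase",tri((a,(165,205)),(b,(475,185))))
t,R,s=tool();print(t,R)
print("cam",R.T@(get_image("wrist")["position"]-t))
for A,B in [((333.5,271.5),(228,247.5)),((354.3,254),(229.5,278.5)),((311,243),(279.3,270.5)),((386,231.5),(225,334))]:
    print(onz(a,A,.010),onz(b,B,.010))
```

```text
tip (array([0.5502, 0.291 , 0.1481]), [np.float64(0.001616484569675067), np.float64(0.001616484569675227)])
ring (array([ 0.6877, -0.3377,  0.3154]), [np.float64(0.009000153639327615), np.float64(0.009000153639327631)])
polebase (array([0.9207, 0.1326, 0.0722]), [np.float64(0.04981924218330048), np.float64(0.0498192421833004)])
[ 0.2039 -0.5108  0.2563] [[-0.      0.3707 -0.9288]
 [-0.     -0.9288 -0.3707]
 [-1.      0.      0.    ]]
cam [-0.1182 -0.0001 -0.0698]
[0.4243 0.1147 0.01  ] [0.4326 0.0992 0.01  ]
[0.4261 0.0334 0.01  ] [0.4369 0.0142 0.01  ]
[0.5245 0.0439 0.01  ] [0.5359 0.028  0.01  ]
[ 0.4199 -0.0926  0.01  ] [ 0.4308 -0.1124  0.01  ]
```

```bash
python3 -m inch '[[[0,-1,-1],-0.5],[[0,-1,-1],-0.5],[[0,-1,-1],-0.5],[[0,-1,-1],-0.5],[[0,-1,-1],-0.5],[[0,-1,-1],-0.5]]' -0.1
python3 - <<'E'
from h import *
np.set_printoptions(precision=4,suppress=True)
t,R,s=tool();print(t,R,s["joint_pos"])
print(need([.42,.06,.23]))
E
```

```text
time_s: 2.15
eef_pos: [0.316, -0.249, 0.2568]
ee_rot: [73.5, 89.9, -39.6]
contact_force: [-0.3, -0.7, 0.6]
finger_gap: 0.449
[ 0.316  -0.249   0.2568] [[ 0.0008  0.9203 -0.3912]
 [-0.0006 -0.3912 -0.9203]
 [-1.      0.001   0.0003]] [-50.2354   0.2627 -16.0885  73.5928   0.0105  62.7949]
[ 0.1332 -0.1262 -1.6254]
```

```bash
python3 -m inch '[[[0,0.0,-1],-0.25],[[0.0,0,-1],-0.25],[[0,0,-1],-0.25],[[0,0,-1],-0.25],[[0,0,-1],-0.25]]'
python3 - <<'E'
from h import *
np.set_printoptions(precision=4,suppress=True)
t,R,s=tool();print(t,R[:,1],s["joint_pos"])
print(need([.43,.035,.23]))
E
```

```text
time_s: 2.78
eef_pos: [0.3947, -0.0673, 0.2562]
ee_rot: [-33.5, 90.0, -124.2]
contact_force: [-0.4, -0.3, 0.1]
finger_gap: 0.449
[ 0.3947 -0.0673  0.2562] [ 0.9999 -0.0118 -0.0002] [-21.7128   0.12   -16.3174  73.5675  -0.0222  68.9612]
[ 0.1307  0.1705 -0.5136]
```

```bash
python3 -m inch '[[[0.13,0.17,-0.64],0],[[0.13,0.17,-0.64],0],[[0.13,0.17,-0.64],0],[[0.13,0.17,-0.64],0],[[0.13,0.17,-0.64],0]]'
python3 - <<'E'
from h import *
np.set_printoptions(precision=4,suppress=True)
t,R,s=tool();print(t,R[:,1],s["joint_pos"])
p=get_image("wrist");cv2.imwrite("pics/c_w.png",p["image"]);print(p["position"],p["orientation"])
for r in masks_of("disc0",p): print(r["conf"],r["xy"],r["pixels"].sum(),onz(p,r["xy"],.005))
for r in place_of("disc0",p): print(r["conf"],r["xy"],onz(p,r["xy"],0))
for r in place_of("tip_level",p): print(r["conf"],r["xy"],onz(p,r["xy"],0.151))
E
```

```text
time_s: 3.4
eef_pos: [0.4301, 0.0586, 0.2305]
ee_rot: [18.2, 90.0, -72.7]
contact_force: [0.1, -0.6, 0.0]
finger_gap: 0.447
[0.4301 0.0586 0.2305] [ 0.9999 -0.0155  0.0001] [ -3.3313   4.08   -15.9383  69.9732  -0.0224  87.5555]
[0.4325 0.1276 0.3487] [164.4097  -0.0224  -0.9463]
0.96 [281.3, 139.1] 1208 [0.4347 0.1132 0.005 ]
0.69 [280.2, 214.0] 1031 [0.4322 0.0279 0.005 ]
0.65 [369.7, 203.9] 1086 [0.5361 0.0383 0.005 ]
0.6 [280.8, 312.6] 863 [ 0.4309 -0.104   0.005 ]
0.92 [282.3, 312.5] [ 0.4328 -0.1073  0.    ]
0.76 [280.3, 144.4] [0.4335 0.1072 0.    ]
0.72 [370.2, 206.3] [0.5383 0.0341 0.    ]
0.66 [285.6, 216.4] [0.4385 0.0234 0.    ]
```

View pics/c_w.png

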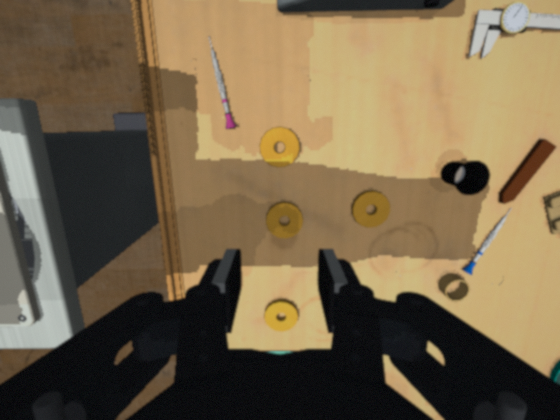

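Run:
```python
from h import *
np.set_printoptions(precision=4,suppress=True)
p=get_image("wrist")
i=p["image"][100:340,200:420]; cv2.imwrite("pics/c_z.png",cv2.resize(i,None,fx=2.5,fy=2.5,interpolation=cv2.INTER_CUBIC))
for q in [(280,146.5),(284.5,220),(371,209),(281,317)]: print(onz(p,q,.01))
print(need([*onz(p,(279.5,147),.01)[:2],.09]))
```

```text
[0.4331 0.1064 0.01  ]
[0.4371 0.0228 0.01  ]
[0.5364 0.0344 0.01  ]
[ 0.4312 -0.1063  0.01  ]
[ 0.7025  0.0088 -0.2317]
```

View pics/c_z.png

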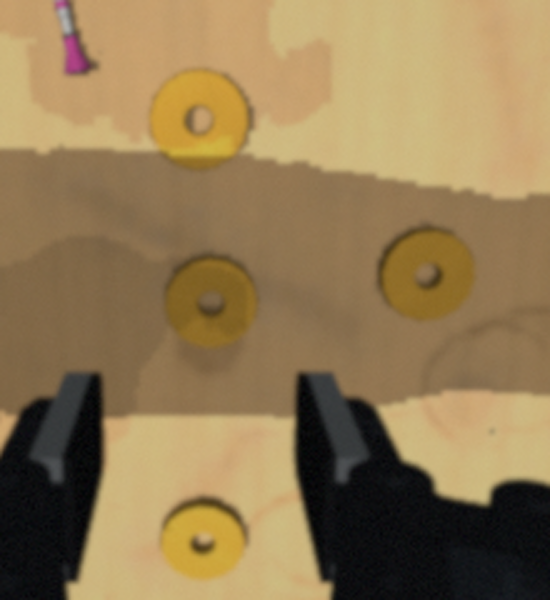

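```bash
python3 -m inch '[[[0.35,0.01,-0.23],0],[[0.7,0.01,-0.23],0],[[0.7,0.01,-0.23],0],[[0.7,0.01,-0.23],0],[[0.7,0.01,-0.23],0]]' 0.42
python3 - <<'E'
from h import *
np.set_printoptions(precision=4,suppress=True)
t,R,s=tool();print(t,R[:,1])
p=get_image("wrist")
cv2.imwrite("pics/d_w.png",p["image"]);
print(proj(p,t+[0,0,-.025]),proj(p,[.4335,.105,.01]),proj(p,t+[0.03,0,-.025]),proj(p,t+[-0.03,0,-.025]))
E
```

```text
time_s: 4.28
eef_pos: [0.4335, 0.1061, 0.0915]
ee_rot: [89.9, 89.9, -0.8]
contact_force: [0.6, -0.4, -0.3]
finger_gap: 0.713
[0.4335 0.1061 0.0915] [ 0.9999 -0.0132  0.0016]
[276.6404 265.6743] [277.2557 231.0924] [335.3408 264.8613] [217.9886 266.4866]
```

View pics/d_w.png

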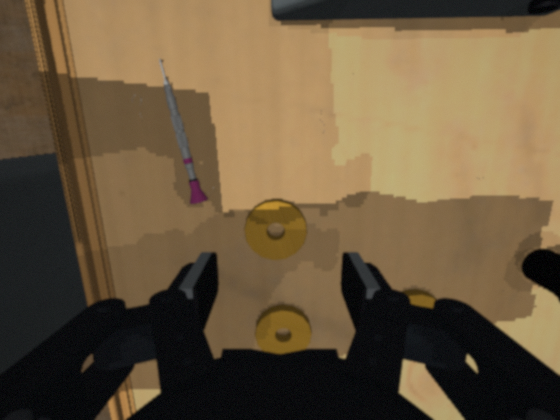

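```bash
python3 -m inch '[[[0.16,0,0],0],[[0.28,0,0],0],[[0.32,0,0],0],[[0.32,0,0],0]]'
python3 - <<'E'
from h import *
t,R,s=tool();print(t,s["contact_force"])
p=get_image("side")
cv2.imwrite("pics/e_s.png",cv2.resize(p["image"][180:300,170:290],None,fx=5,fy=5,interpolation=cv2.INTER_CUBIC))
p=get_image("wrist");cv2.imwrite("pics/e_w.png",p["image"])
E
```

```text
time_s: 4.82
eef_pos: [0.4331, 0.1063, 0.027]
ee_rot: [94.2, 90.0, 3.4]
contact_force: [0.5, 0.2, 0.3]
finger_gap: 0.71
[0.43314952 0.10625542 0.0269552 ] [0.47398716 0.20610224 0.26444832]
```

View pics/e_s.png

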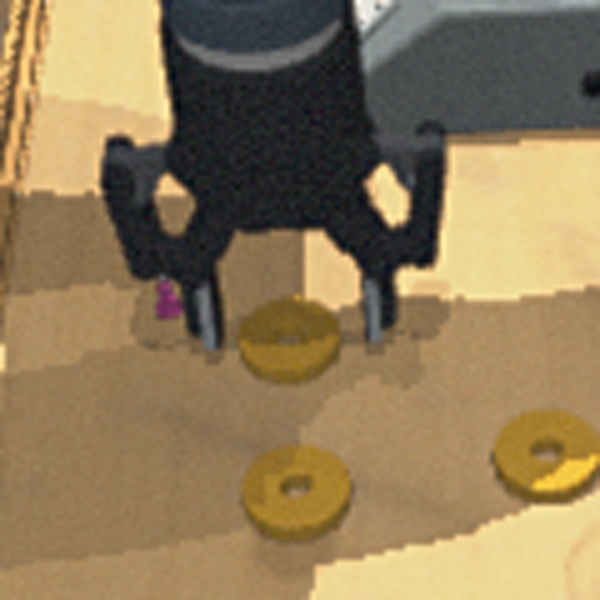

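View pics/e_w.png

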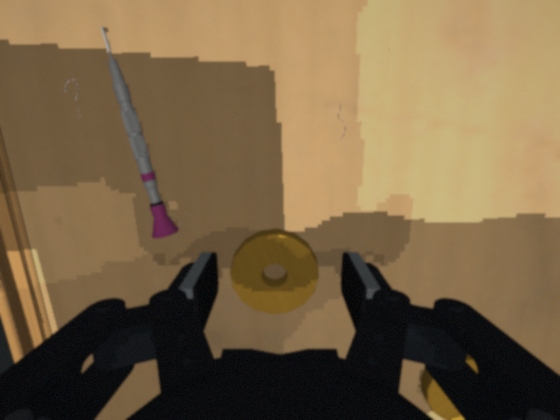

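```bash
python3 -m inch '[[[0,0,0],0],[[0,0,0],0],[[0,0,0],0],[[0,0,0],0]]' -0.5
python3 - <<'E'
from h import *
t,R,s=tool();print(t,s["contact_force"])
p=get_image("side")
cv2.imwrite("pics/f_s.png",cv2.resize(p["image"][180:300,170:290],None,fx=5,fy=5,interpolation=cv2.INTER_CUBIC))
p=get_image("wrist");cv2.imwrite("pics/f_w.png",p["image"])
E
```

```text
time_s: 5.42
eef_pos: [0.4331, 0.1064, 0.0278]
ee_rot: [89.7, 89.9, -1.0]
contact_force: [-3.5, -0.9, 16.4]
finger_gap: 0.471
[0.43314387 0.10641121 0.02778512] [-3.46821923 -0.92141252 16.36958785]
```

View pics/f_s.png

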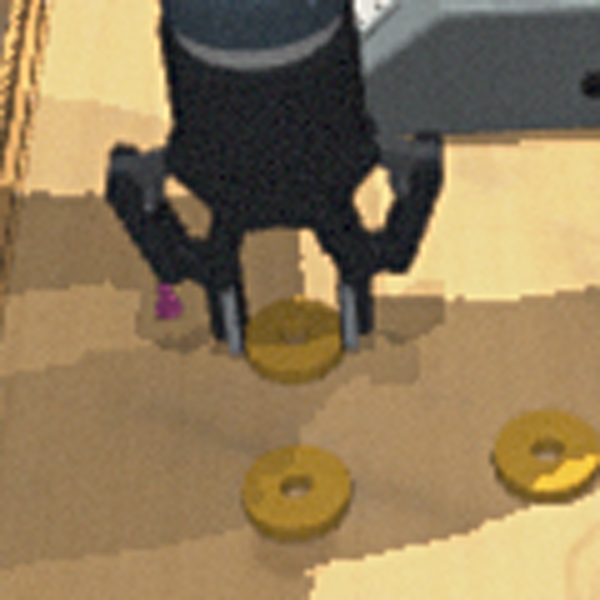

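View pics/f_w.png

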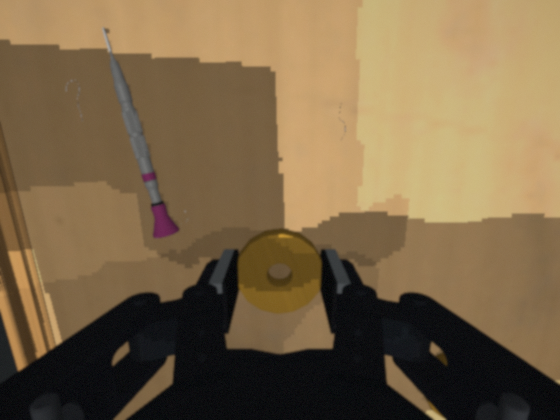

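```bash
python3 -m inch '[[[-0.05,0,0],0],[[-0.3,0,0],0],[[-0.6,0,0],0],[[-0.9,0,0],0],[[-0.96,0.3,-0.4],0],[[-0.96,0.58,-0.6],0],[[-0.96,0.58,-0.6],0],[[-0.96,0.58,-0.6],0],[[-0.96,0.58,-0.6],0]]'
python3 - <<'E'
from h import *
np.set_printoptions(precision=4,suppress=True)
t,R,s=tool();print(t,R,s["contact_force"])
p=get_image("wrist");cv2.imwrite("pics/g_w.png",p["image"])
print("expected tip",proj(p,[.55,.291,.149]), "disc", proj(p,t+[0,0,-.018]),proj(p,t+[0,0,-.028]))
for r in place_of("tip_level",p): print(r["conf"],r["xy"],onz(p,r["xy"],0.151))
E
```

```text
time_s: 6.65
eef_pos: [0.5497, 0.2248, 0.2182]
ee_rot: [-70.7, 89.9, -161.4]
contact_force: [-0.4, -0.1, -1.0]
finger_gap: 0.471
[0.5497 0.2248 0.2182] [[-0.001   0.9999 -0.0126]
 [-0.0003 -0.0126 -0.9999]
 [-1.     -0.001   0.0003]] [-0.4281 -0.1224 -1.0141]
expected tip [276.2465 130.3378] disc [276.7257 271.9289] [276.8907 263.0771]
0.57 [273.6, 117.2] [0.5486 0.2984 0.151 ]
```

View pics/g_w.png

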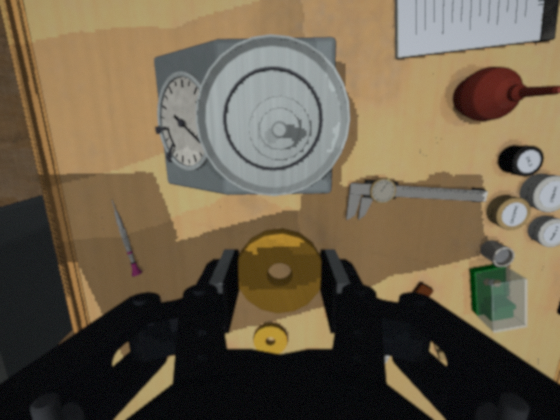

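Run:
```python
from h import *
p=get_image("wrist");i=p["image"]
cv2.imwrite("pics/h_r.png",cv2.resize(i[90:170,230:330],None,fx=7.5,fy=7.5,interpolation=cv2.INTER_CUBIC))
cv2.imwrite("pics/h_d.png",cv2.resize(i[220:320,230:330],None,fx=6,fy=6,interpolation=cv2.INTER_CUBIC))
cv2.imwrite("pics/h_n.png",cv2.resize(i[60:180,140:240],None,fx=5,fy=5,interpolation=cv2.INTER_CUBIC))
```

```text
(no output)
```

View pics/h_r.png

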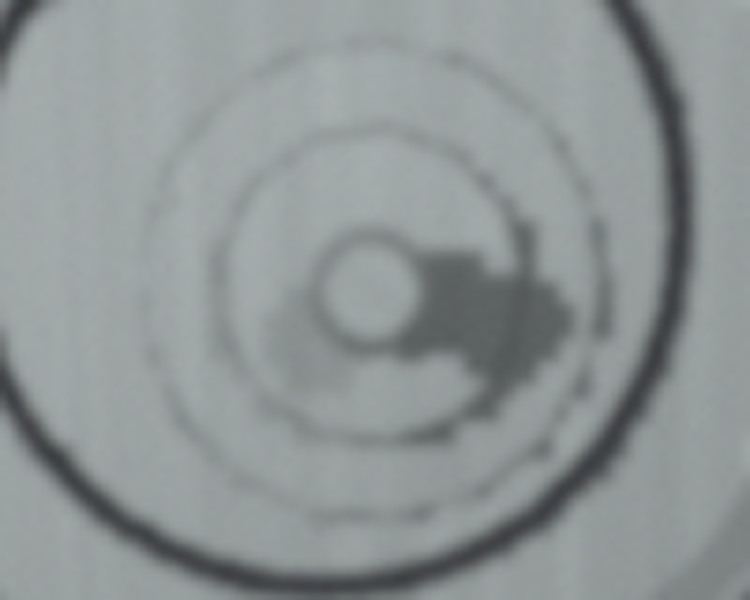

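View pics/h_d.png

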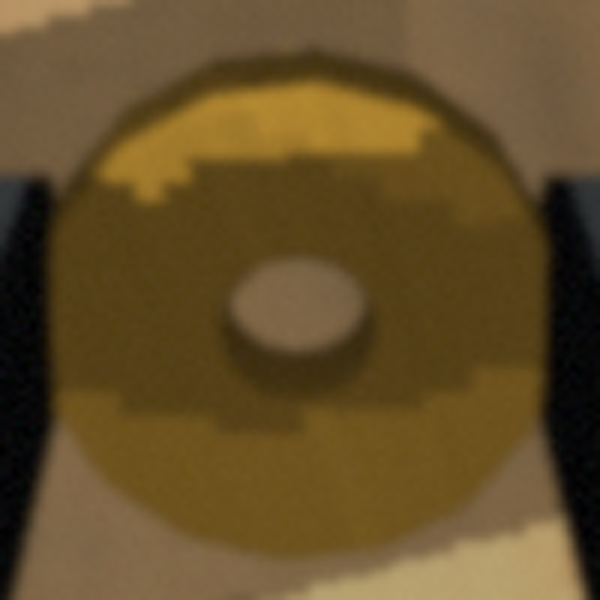

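View pics/h_n.png

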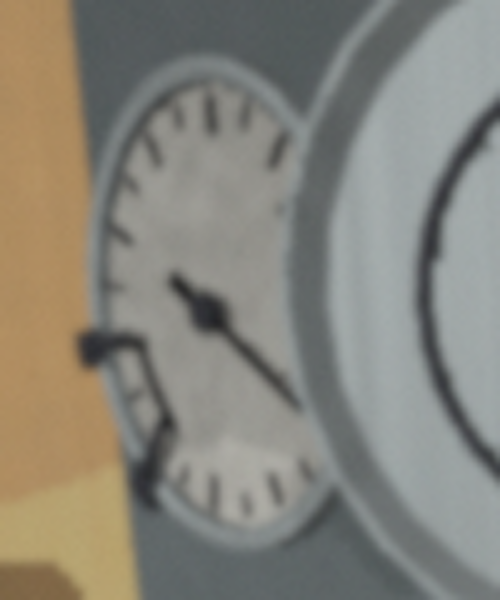

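Run:
```python
from h import *
np.set_printoptions(precision=4,suppress=True)
t,R,s=tool()
p=get_image("wrist")
b=onz(p,(279.8,274.0),t[2]-.0178); r=onz(p,(279.5,128.8),.1505)
print(t,b,r,"target tcp",t+r-b, need(t+r-b))
```

```text
[0.5496 0.2243 0.2188] [0.5511 0.2232 0.201 ] [0.552  0.2914 0.1505] target tcp [0.5505 0.2924 0.1683] [ 0.2528 -0.0008 -0.3407]
```

```bash
python3 -m inch '[[[0,0.0,-0.2],0],[[0.03,0.002,-0.34],0],[[0.14,0.002,-0.34],0],[[0.14,0.002,-0.34],0],[[0.14,0.002,-0.34],0],[[0.14,0.002,-0.34],0]]'
cat > look.py <<'E'
from h import *
import sys
np.set_printoptions(precision=4,suppress=True)
k=sys.argv[1]
t,R,s=tool();print(t,s["contact_force"],s["finger_gap"],s["time_s"])
P={n:get_image(n) for n in ["scene","side","wrist"]}
a=P["scene"]["image"][195:295,170:250];b=P["side"]["image"][100:200,235:315];c=P["wrist"]["image"][220:320,230:330]
f=lambda i,s:cv2.resize(i,None,fx=s,fy=s,interpolation=cv2.INTER_CUBIC)
cv2.imwrite(f"pics/{k}.png",np.hstack([f(a,5),f(b,5)]))
cv2.imwrite(f"pics/{k}_w.png",f(c,5))
cv2.imwrite(f"pics/{k}_full.png",P["wrist"]["image"])
E
python3 look.py i
```

```text
time_s: 7.6
eef_pos: [0.5518, 0.2925, 0.1914]
ee_rot: [110.5, 89.9, 19.7]
contact_force: [-0.4, -0.3, -1.2]
finger_gap: 0.47
[0.5518 0.2925 0.1914] [-0.3785 -0.3251 -1.1837] 0.4696939208911864 7.6
```

View pics/i.png

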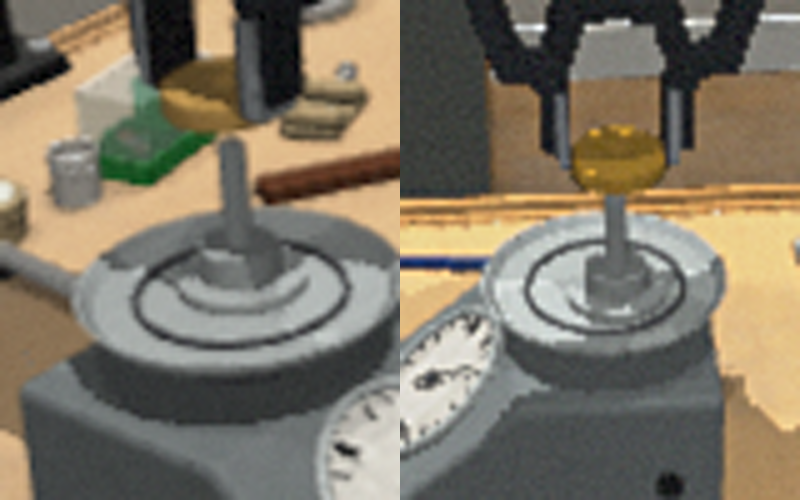

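View pics/i_w.png

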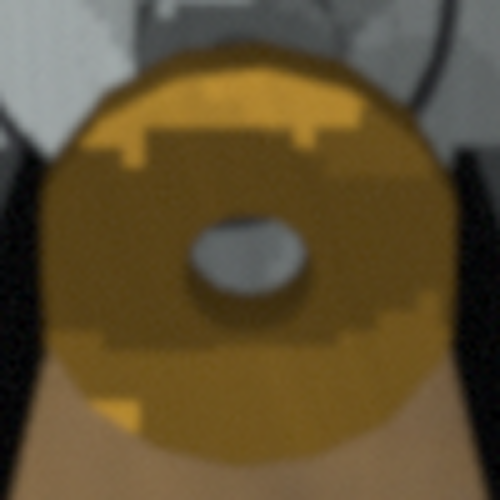

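```bash
python3 -m inch '[[[0.04,-0.006,0],0],[[0.04,-0.006,0],0],[[0.04,-0.006,0],0]]'
python3 look.py j
```

```text
time_s: 8.12
eef_pos: [0.5502, 0.2929, 0.1821]
ee_rot: [-72.2, 90.0, -163.0]
contact_force: [-0.3, 0.9, -1.3]
finger_gap: 0.467
[0.5502 0.2929 0.1821] [-0.3391  0.8858 -1.3245] 0.46722246833443637 8.125
```

View pics/j.png

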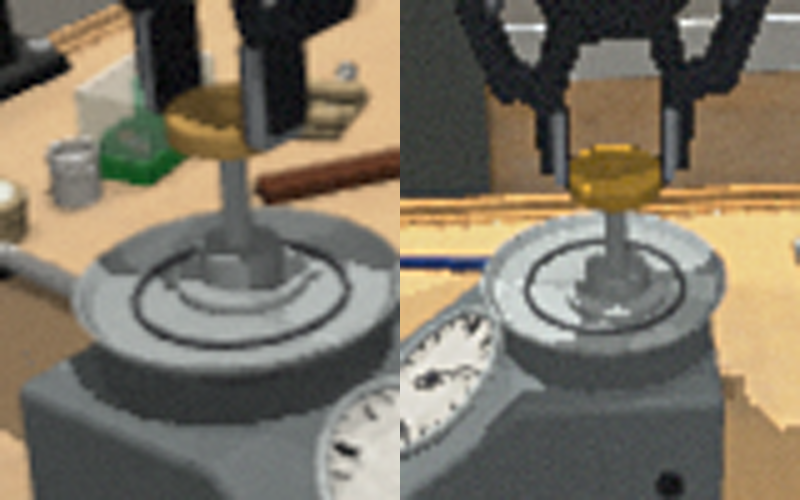

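View pics/j_w.png

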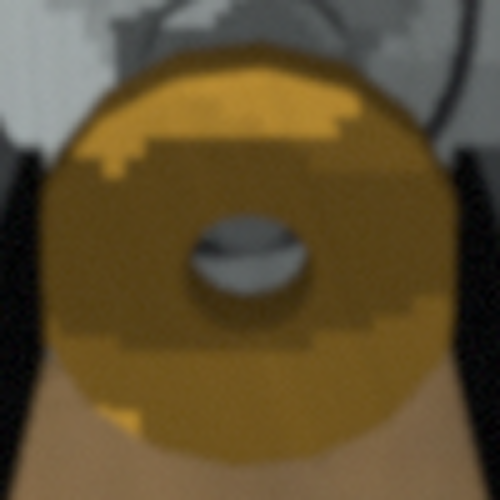

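```bash
python3 - <<'E'
from h import *
np.set_printoptions(precision=2,suppress=True)
t,R,s=tool()
p=get_image("wrist")
bt=onz(p,(279.7,274.2),t[2]-.0178); print("bore top centre",bt*1000,t*1000)
zb=t[2]-.0278
print("bottom rim +y", proj(p,[bt[0],bt[1]+.006,zb]),"top rim -y",proj(p,[bt[0],bt[1]-.006,zb+.01]),"top+y",proj(p,[bt[0],bt[1]+.006,zb+.01]))
for zt in (.1495,.151):
  for dy in (-.002,-.001,0,.001,.002):
    print(zt,dy,"tip edge flat",proj(p,[bt[0],bt[1]+dy+.0036,zt])[1],"outer",proj(p,[bt[0],bt[1]+dy+.005,zt-.0015])[1])
E
python3 - <<'E'
import cv2
i=cv2.imread("pics/j_full.png")[255:285,262:298]
cv2.imwrite("pics/j_z.png",cv2.resize(i,None,fx=20,fy=20,interpolation=cv2.INTER_NEAREST))
E
```

```text
bore top centre [551.82 291.81 164.59] [550.34 292.92 182.39]
bottom rim +y [279.51 254.57] top rim -y [279.86 285.21] top+y [279.53 262.95]
0.1495 -0.002 tip edge flat 258.3121052232882 outer 254.75615198270032
0.1495 -0.001 tip edge flat 256.58829408330666 outer 253.0377425048937
0.1495 0 tip edge flat 254.85882030566498 outer 251.31372485255565
0.1495 0.001 tip edge flat 253.12365594221558 outer 249.58407152668633
0.1495 0.002 tip edge flat 251.38277286058926 outer 247.8487548482076
0.151 -0.002 tip edge flat 259.4922864429121 outer 255.89718564975644
0.151 -0.001 tip edge flat 257.7550668064445 outer 254.16543900185195
0.151 0 tip edge flat 256.01208954917695 outer 252.42799053738344
0.151 0.001 tip edge flat 254.26332600010355 outer 250.68481204986804
0.151 0.002 tip edge flat 252.50874729753951 outer 248.93587514646822
```

View pics/j_z.png

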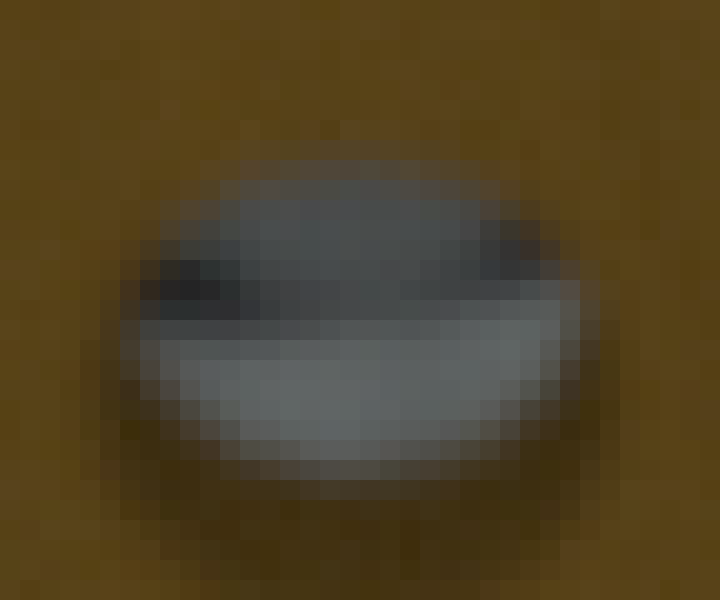

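```bash
python3 -m inch '[[[0.01,-0.002,0.004],0],[[0.02,-0.002,0.004],0],[[0.03,-0.002,0.004],0],[[0.04,-0.002,0.004],0],[[0.04,-0.002,0.004],0]]'
python3 look.py k
```

```text
time_s: 8.95
eef_pos: [0.5499, 0.2921, 0.1741]
ee_rot: [-91.2, 90.0, 178.1]
contact_force: [0.8, 0.3, -1.2]
finger_gap: 0.468
[0.5499 0.2921 0.1741] [ 0.7649  0.3268 -1.1981] 0.4682361351798808 8.95
```

View pics/k.png

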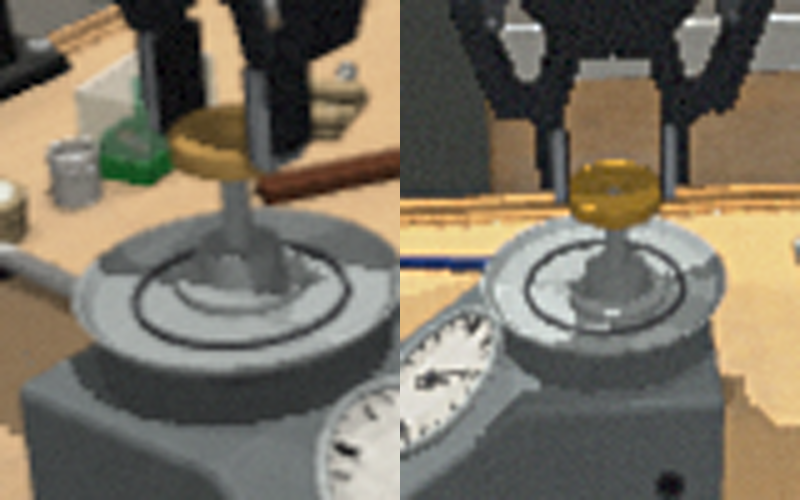

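View pics/k_w.png

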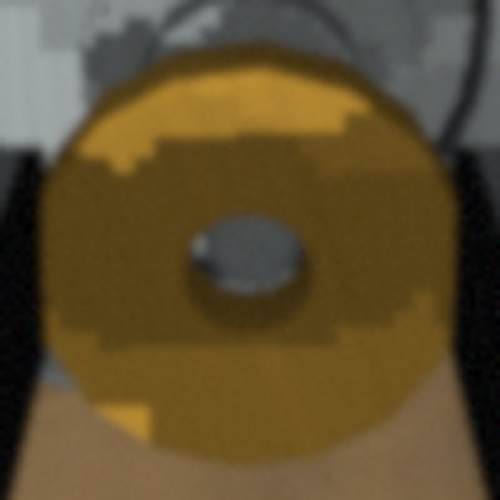

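```bash
python3 -m inch '[[[0.02,0.004,0],0],[[0.05,0.004,0],0],[[0.08,0.004,0],0],[[0.1,0.004,0],0],[[0.1,0.004,0],0]]'
python3 look.py l
```

```text
time_s: 9.72
eef_pos: [0.5505, 0.2921, 0.1539]
ee_rot: [-78.0, 90.0, -168.8]
contact_force: [-0.9, 1.3, -0.6]
finger_gap: 0.472
[0.5505 0.2921 0.1539] [-0.8759  1.2625 -0.6038] 0.47150170046152157 9.725
```

View pics/l_w.png

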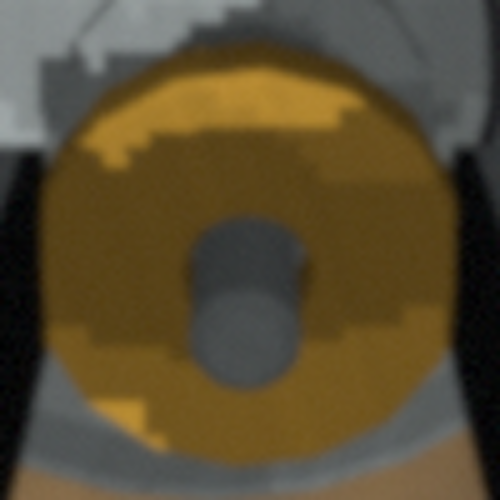

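View pics/l.png

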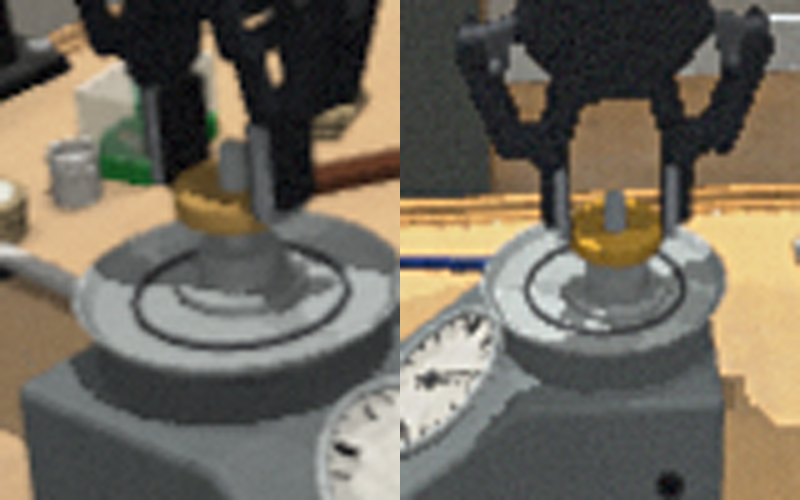

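```bash
python3 -m inch '[[[0.02,-0.001,-0.002],0],[[0.04,-0.001,-0.002],0],[[0.055,-0.001,-0.002],0],[[0.063,-0.001,-0.002],0],[[0.063,-0.001,-0.002],0]]'
python3 look.py m
```

```text
time_s: 10.5
eef_pos: [0.5504, 0.2924, 0.1415]
ee_rot: [-70.0, 90.0, -160.7]
contact_force: [-0.9, 0.3, -0.9]
finger_gap: 0.468
[0.5504 0.2924 0.1415] [-0.9266  0.2881 -0.8947] 0.46787909680997253 10.5
```

View pics/m.png

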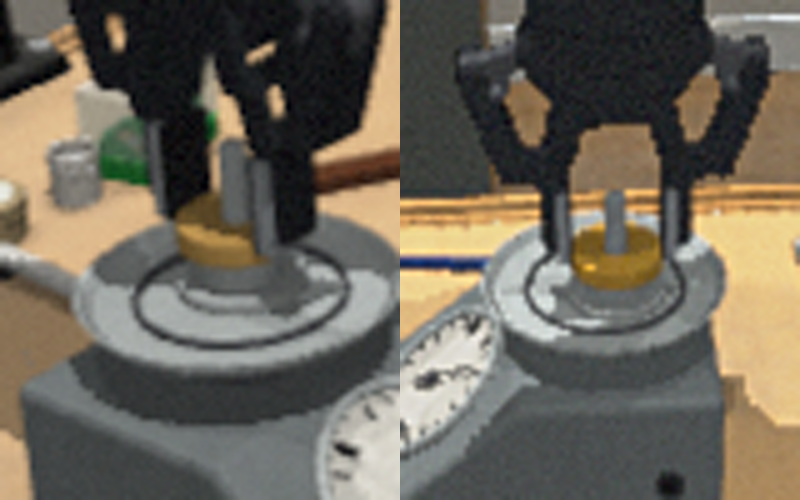

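```bash
python3 -m inch '[[[0.006,0,0],0],[[0.01,0,0],0],[[0.01,0,0],0]]'
```

```text
time_s: 11.02
eef_pos: [0.5506, 0.2925, 0.1397]
ee_rot: [109.8, 90.0, 19.1]
contact_force: [-0.6, -0.1, -0.3]
finger_gap: 0.468
```

```bash
python3 -m inch '[[[0.006,0,0],0],[[0.01,0,0],0],[[0.01,0,0],0]]'; python3 look.py n
```

```text
time_s: 11.4
eef_pos: [0.5506, 0.2925, 0.1377]
ee_rot: [110.1, 90.0, 19.4]
contact_force: [0.9, 0.1, 0.3]
finger_gap: 0.472
[0.5506 0.2925 0.1377] [0.9109 0.1165 0.3205] 0.472387338207861 11.4
```

View pics/n.png

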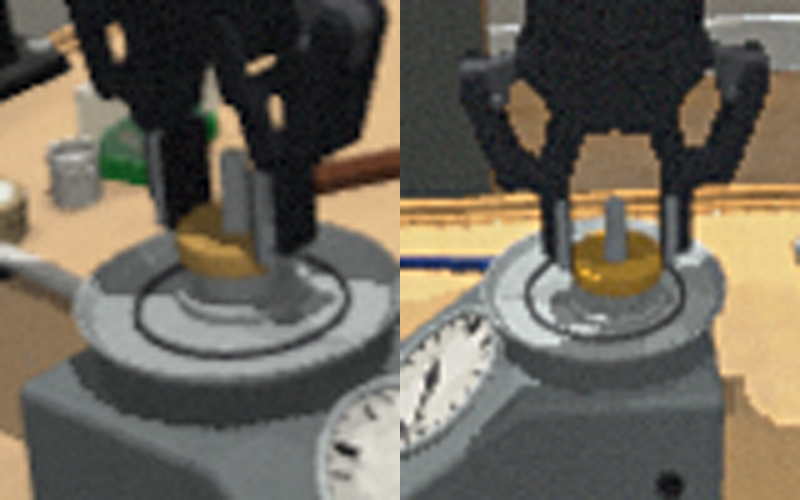

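```bash
python3 -m inch '[[[0,0,0],0],[[0,0,0],0],[[-0.1,0,0],0],[[-0.3,0,0],0],[[-0.42,0,0],0],[[-0.42,0,0],0]]' 0.42
python3 - <<'E'
from h import *
np.set_printoptions(precision=4,suppress=True)
t,R,s=tool();print(t,R[:,1],s["finger_gap"],s["contact_force"])
p=get_image("scene");cv2.imwrite("pics/o_s.png",cv2.resize(p["image"][195:335,165:305],(600,600),interpolation=cv2.INTER_CUBIC))
print(need([.437,.045,.12]))
E
```

```text
time_s: 12.3
eef_pos: [0.5511, 0.2927, 0.2234]
ee_rot: [110.9, 89.8, 20.2]
contact_force: [0.3, 0.4, 0.5]
finger_gap: 0.709
[0.5511 0.2927 0.2234] [ 0.9999 -0.0129  0.0031] 0.7085904002282847 [0.2887 0.3597 0.4556]
[ 0.5083 -0.5523  1.2451]
```

View pics/o_s.png

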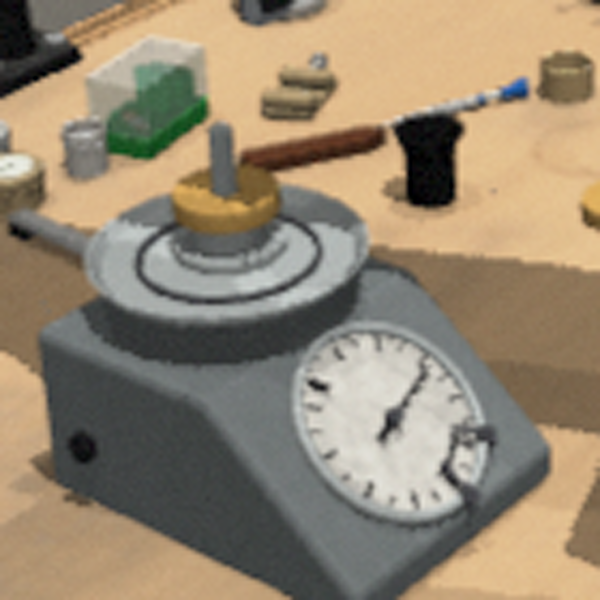

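```bash
python3 -m inch '[[[0,-0.3,0.3],0],[[0,-0.55,0.6],0],[[0.0,-0.55,0.9],0],[[0.3,-0.55,1.0],0],[[0.5,-0.55,1],0],[[0.5,-0.55,1],0],[[0.5,-0.55,1],0]]'
python3 - <<'E'
from h import *
np.set_printoptions(precision=4,suppress=True)
t,R,s=tool();print(t,R[:,1],s["finger_gap"],s["contact_force"])
p=get_image("wrist");cv2.imwrite("pics/p_w.png",p["image"])
print(proj(p,[.437,.0228,.01]))
E
```

```text
time_s: 13.22
eef_pos: [0.4385, 0.0943, 0.1226]
ee_rot: [121.0, 90.0, 30.3]
contact_force: [-1.0, 0.1, 0.8]
finger_gap: 0.709
[0.4385 0.0943 0.1226] [ 0.9999 -0.0127  0.0004] 0.7091339298574629 [-1.0164  0.0662  0.7949]
[277.066  297.2651]
```

View pics/p_w.png

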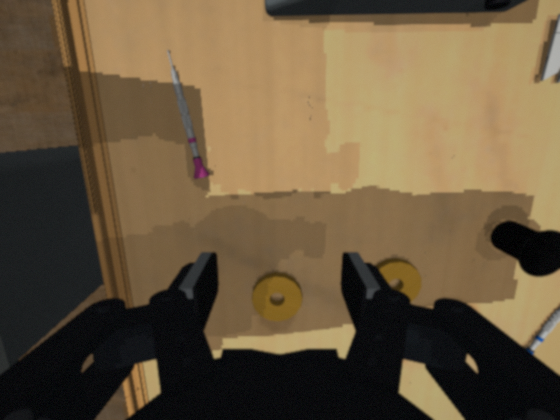

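```bash
python3 -m inch '[[[0,-0.008,0.3],0],[[0.1,-0.008,0.354],0],[[0.2,-0.008,0.354],0],[[0.34,-0.008,0.354],0],[[0.44,-0.008,0.354],0],[[0.463,-0.008,0.354],0],[[0.463,-0.008,0.354],0]]'
python3 - <<'E'
from h import *
np.set_printoptions(precision=4,suppress=True)
t,R,s=tool();print(t,R[:,1],s["finger_gap"],s["contact_force"])
p=get_image("wrist");cv2.imwrite("pics/q_w.png",p["image"])
E
```

```text
time_s: 14.15
eef_pos: [0.4363, 0.0234, 0.03]
ee_rot: [83.4, 89.9, -7.3]
contact_force: [-0.0, -0.4, 0.5]
finger_gap: 0.713
[0.4363 0.0234 0.03  ] [ 0.9999 -0.0121  0.0014] 0.712679839414882 [-0.0223 -0.3745  0.5134]
```

View pics/q_w.png

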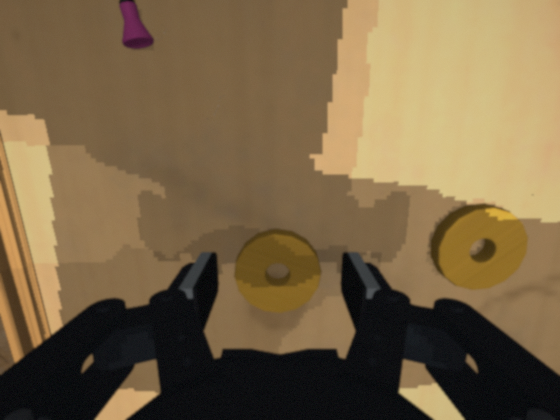

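Disc centred at (278,271), between the pads. Close and lift.

```bash
python3 -m inch '[[[0,0,0],0],[[0,0,0],0],[[0,0,0],0],[[0,0,0],0]]' -0.5
python3 -m inch '[[[-0.05,0,0],0],[[-0.3,0,0],0],[[-0.6,0,0],0],[[-0.9,0,0],0],[[-0.98,0.3,-0.4],0],[[-0.98,0.57,-0.8],0],[[-0.98,0.57,-1],0],[[-0.98,0.57,-1],0],[[-0.98,0.57,-1],0]]'
python3 - <<'E'
from h import *
np.set_printoptions(precision=4,suppress=True)
t,R,s=tool();print(t,R[:,1],s["finger_gap"],s["contact_force"])
p=get_image("wrist");i=p["image"]
cv2.imwrite("pics/r_w.png",i)
cv2.imwrite("pics/r_d.png",cv2.resize(i[220:320,230:330],None,fx=6,fy=6,interpolation=cv2.INTER_CUBIC))
cv2.imwrite("pics/r_r.png",cv2.resize(i[90:170,230:330],None,fx=7.5,fy=7.5,interpolation=cv2.INTER_CUBIC))
E
```

```text
time_s: 14.7
eef_pos: [0.4361, 0.0232, 0.0305]
ee_rot: [89.0, 89.9, -1.7]
contact_force: [-2.4, -0.4, 13.8]
finger_gap: 0.459
time_s: 15.82
eef_pos: [0.5524, 0.2243, 0.2249]
ee_rot: [-118.0, 90.0, 151.4]
contact_force: [0.1, -1.0, -0.8]
finger_gap: 0.46
[0.5524 0.2243 0.2249] [ 1.     -0.0096 -0.0004] 0.46005290660690473 [ 0.1185 -0.9865 -0.8238]
```

View pics/r_w.png

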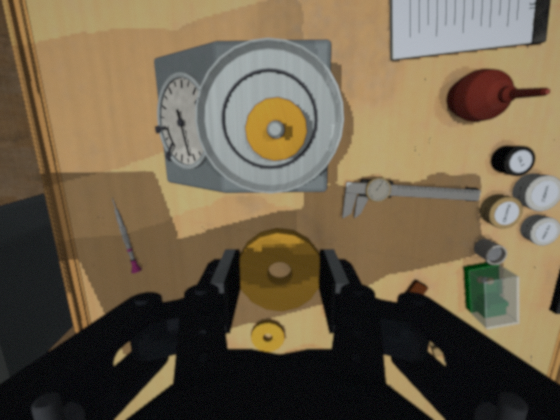

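View pics/r_d.png

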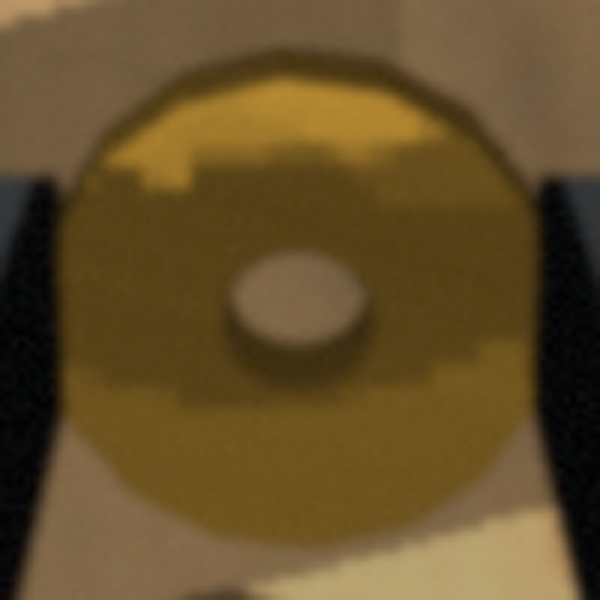

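Run:
```python
from h import *
np.set_printoptions(precision=4,suppress=True)
t,R,s=tool()
p=get_image("wrist")
b=onz(p,(279.7,272.8),t[2]-.0205); print("off2",b-t)
r=onz(p,(275.3,128.5),.1485);print("rod raw",r,"target",t+r-b)
tt=np.array([.5506,.2925,.2]); print(need(tt))
```

```text
off2 [ 0.0015 -0.0018 -0.0205]
rod raw [0.5514 0.2901 0.1485] target [0.5499 0.2918 0.169 ]
[ 0.1253 -0.009  -0.3532]
```

View pics/r_r.png

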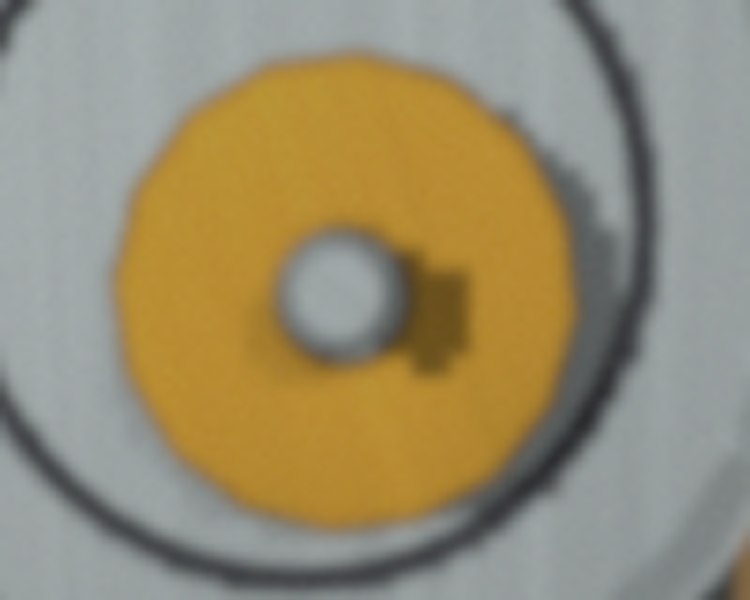

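```bash
python3 -m inch '[[[0,-0.014,-0.2],0],[[0.03,-0.014,-0.338],0],[[0.14,-0.014,-0.338],0],[[0.2,-0.014,-0.338],0],[[0.207,-0.014,-0.338],0],[[0.207,-0.014,-0.338],0]]'
python3 look.py s
```

```text
time_s: 16.68
eef_pos: [0.5503, 0.2886, 0.1844]
ee_rot: [107.8, 90.0, 17.0]
contact_force: [-0.7, -0.0, -1.4]
finger_gap: 0.461
[0.5503 0.2886 0.1844] [-0.7469 -0.0172 -1.4044] 0.4608497627201079 16.675
```

View pics/s.png

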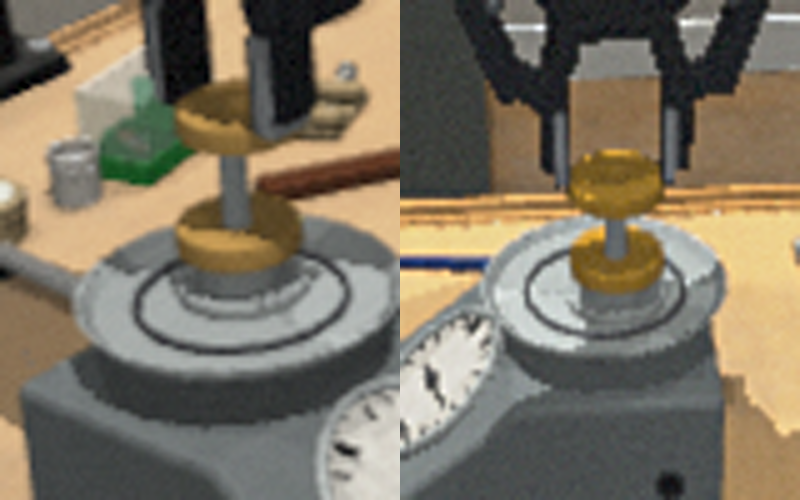

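View pics/s_w.png

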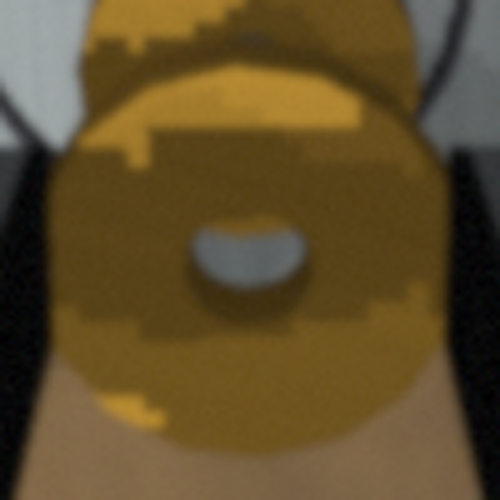

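```bash
python3 -m inch '[[[0,0,-0.016],0],[[0,0,-0.016],0],[[0,0,-0.016],0]]'
python3 look.py t
```

```text
time_s: 17.2
eef_pos: [0.55, 0.2926, 0.1837]
ee_rot: [-70.2, 90.0, -160.9]
contact_force: [-0.3, 0.7, -0.7]
finger_gap: 0.458
[0.55   0.2926 0.1837] [-0.3255  0.7296 -0.7353] 0.45775282238167175 17.2
```

View pics/t_w.png

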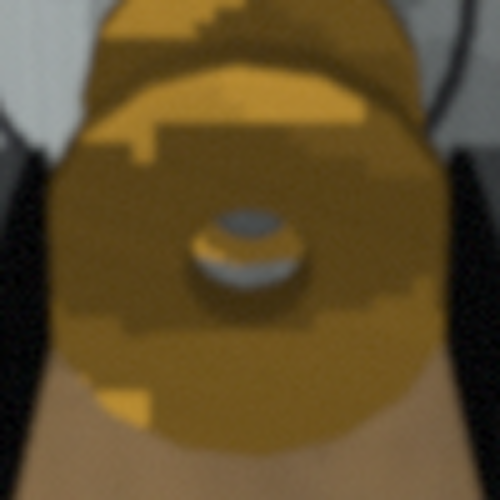

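View pics/t.png

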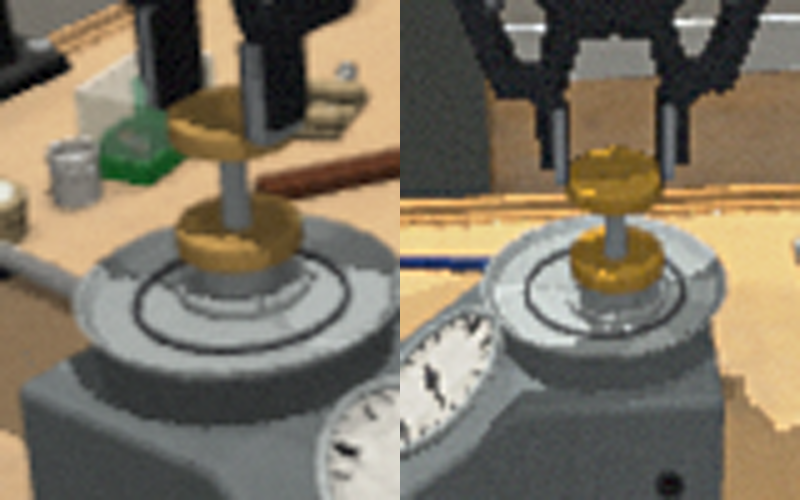

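Run:
```python
from h import *
np.set_printoptions(precision=2,suppress=True)
t,R,s=tool()
p=get_image("wrist")
i=p["image"][255:285,262:298];cv2.imwrite("pics/t_z.png",cv2.resize(i,None,fx=20,fy=20,interpolation=cv2.INTER_NEAREST))
bt=onz(p,(279.7,272.8),t[2]-.0205)
zb=t[2]-.0305
print(t,"top+y",proj(p,[bt[0],bt[1]+.006,zb+.01]),"bot-y",proj(p,[bt[0],bt[1]-.006,zb]))
for zt in (.1475,.149):
  for dy in (-.002,-.001,0,.001,.002):
    print(zt,dy,"tip -y edge flat",proj(p,[bt[0],bt[1]+dy-.0036,zt])[1],"outer",proj(p,[bt[0],bt[1]+dy-.005,zt-.0015])[1])
```

```text
[0.55 0.29 0.18] top+y [279.54 261.74] bot-y [279.82 274.33]
0.1475 -0.002 tip -y edge flat 268.87513731593094 outer 269.9505824409368
0.1475 -0.001 tip -y edge flat 267.221858707308 outer 268.316630376724
0.1475 0 tip -y edge flat 265.5633167599121 outer 266.6775320766636
0.1475 0.001 tip -y edge flat 263.8994862993091 outer 265.033263189813
0.1475 0.002 tip -y edge flat 262.2303419902637 outer 263.3837992113551
0.149 -0.002 tip -y edge flat 270.1095789619075 outer 271.1809325570838
0.149 -0.001 tip -y edge flat 268.444009745511 outer 269.534980633194
0.149 0 tip -y edge flat 266.77309222337635 outer 267.8838003470154
0.149 0.001 tip -y edge flat 265.0968005931772 outer 266.2273667470988
0.149 0.002 tip -y edge flat 263.41510888634554 outer 264.5656547229734
```

View pics/t_z.png

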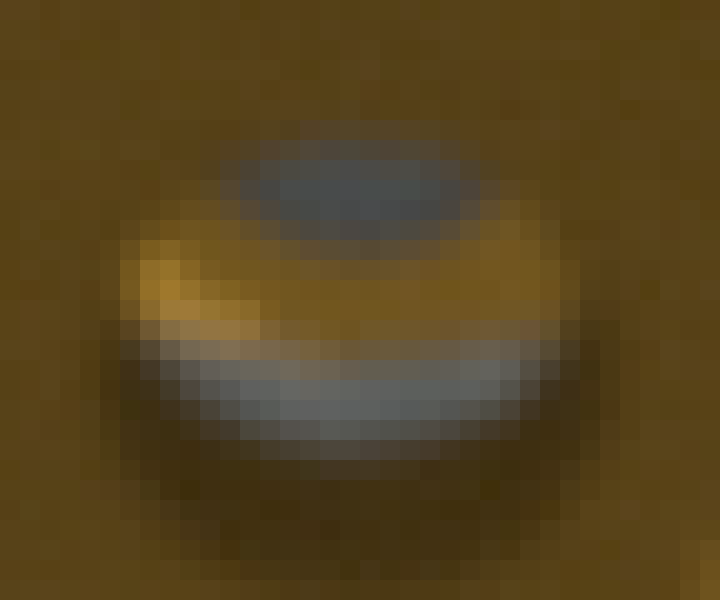

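```bash
python3 -m inch '[[[0.015,0,0.001],0],[[0.03,0,0.001],0],[[0.045,0,0.001],0],[[0.05,0,0.001],0],[[0.05,0,0.001],0]]'
python3 look.py u
```

```text
time_s: 18.02
eef_pos: [0.5501, 0.2925, 0.1737]
ee_rot: [166.6, 90.0, 75.9]
contact_force: [0.5, 1.9, 0.3]
finger_gap: 0.461
[0.5501 0.2925 0.1737] [0.4892 1.883  0.2969] 0.46137242538382867 18.025
```

View pics/u_w.png

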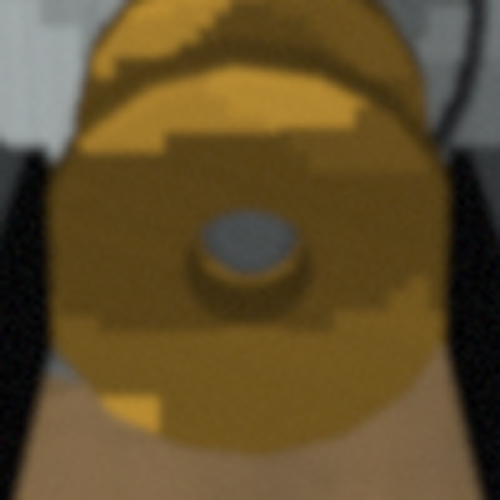

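```bash
python3 -m inch '[[[0,0,-0.004],0],[[0.01,0,-0.004],0],[[0.02,0,-0.004],0],[[0.02,0,-0.004],0]]'
python3 look.py v
```

```text
time_s: 18.68
eef_pos: [0.55, 0.293, 0.1694]
ee_rot: [-57.7, 90.0, -148.4]
contact_force: [0.0, 0.1, -1.6]
finger_gap: 0.46
[0.55   0.293  0.1694] [ 0.0458  0.1162 -1.5883] 0.4596574209302888 18.675
```

View pics/v_w.png

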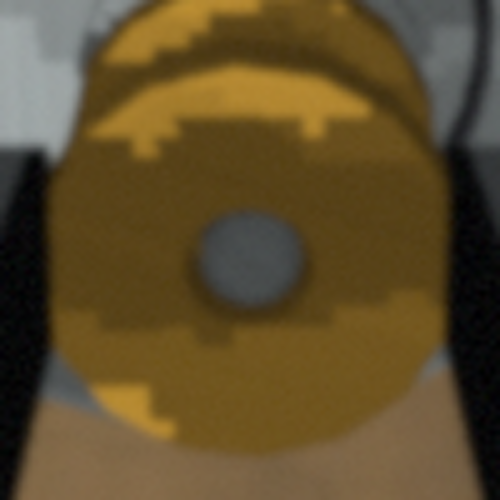

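View pics/v.png

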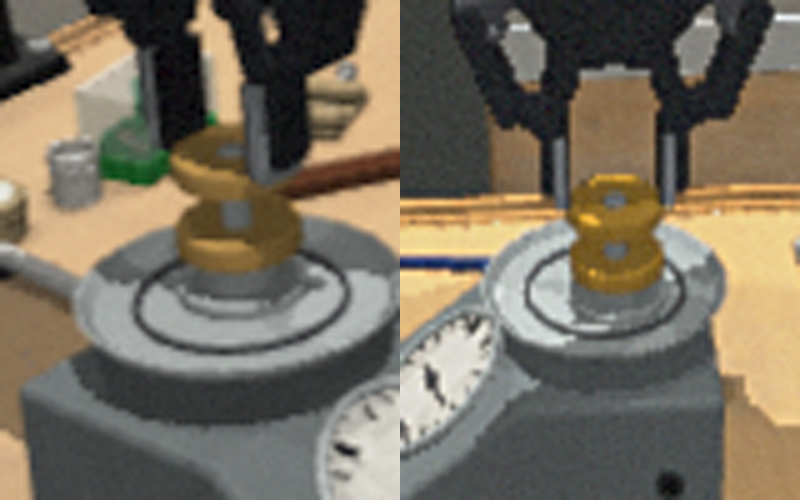

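```bash
python3 -m inch '[[[0.025,0,0],0],[[0.05,0,0],0],[[0.075,0,0],0],[[0.085,0,0],0],[[0.09,0,0],0],[[0.09,0,0],0]]'
python3 -m inch '[[[0.006,0,0],0],[[0.012,0,0],0],[[0.012,0,0],0]]'; python3 look.py w
```

```text
time_s: 19.58
eef_pos: [0.5501, 0.2931, 0.1517]
ee_rot: [110.8, 90.0, 20.0]
contact_force: [-0.1, -0.5, -0.9]
finger_gap: 0.461
time_s: 19.95
eef_pos: [0.5502, 0.2931, 0.1494]
ee_rot: [108.8, 90.0, 18.1]
contact_force: [0.0, 0.6, 0.4]
finger_gap: 0.459
[0.5502 0.2931 0.1494] [0.0254 0.6206 0.3949] 0.4589655522543637 19.95
```

View pics/w.png

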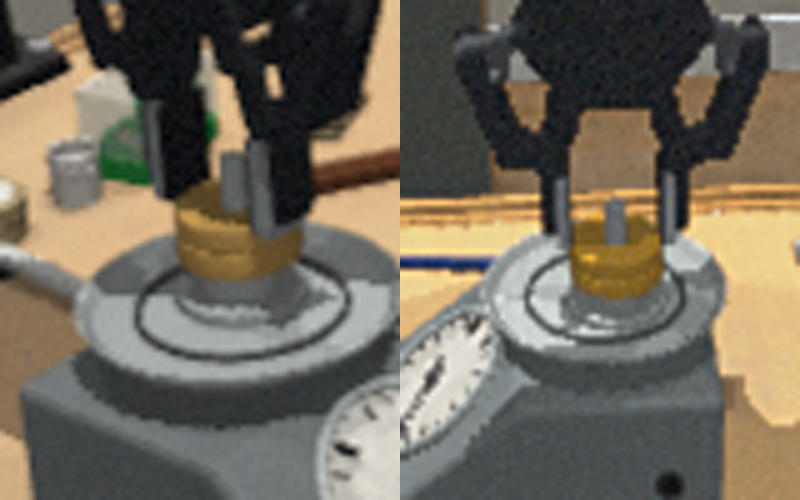

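Stacked in contact; one more mm, then release and lift.

```bash
python3 -m inch '[[[0.004,0,0],0],[[0.006,0,0],0]]'
python3 -m inch '[[[0,0,0],0],[[0,0,0],0],[[0,0,0],0],[[-0.1,0,0],0],[[-0.3,0,0],0],[[-0.38,0,0],0],[[-0.38,0,0],0],[[-0.38,0,0],0]]' 0.42
python3 - <<'E'
from h import *
np.set_printoptions(precision=4,suppress=True)
t,R,s=tool();print(t,R[:,1],s["finger_gap"],s["contact_force"])
p=get_image("scene");cv2.imwrite("pics/x_s.png",cv2.resize(p["image"][195:335,165:305],(600,600),interpolation=cv2.INTER_CUBIC))
E
```

```text
time_s: 20.35
eef_pos: [0.5502, 0.2931, 0.1481]
ee_rot: [110.3, 90.0, 19.6]
contact_force: [-0.4, -0.0, 1.0]
finger_gap: 0.462
time_s: 21.35
eef_pos: [0.5497, 0.293, 0.2231]
ee_rot: [-69.0, 89.9, -159.8]
contact_force: [0.5, -0.2, -0.3]
finger_gap: 0.709
[0.5497 0.293  0.2231] [ 0.9999 -0.0129 -0.0012] 0.7085967401373998 [ 0.4975 -0.181  -0.2882]
```

View pics/x_s.png

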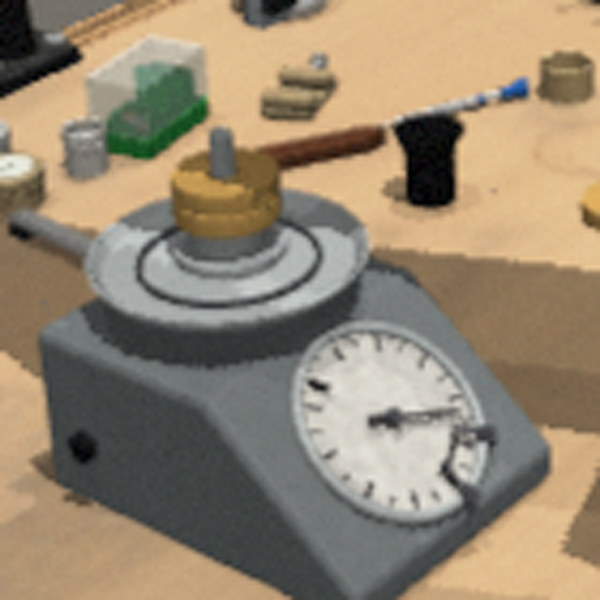

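```bash
python3 -m inch '[[[0,-0.3,0.2],0],[[0,-0.45,0.26],0],[[0,-0.45,0.26],0],[[0,-0.45,0.26],0]]'
python3 - <<'E'
from h import *
p=get_image("wrist");i=p["image"]
cv2.imwrite("pics/y_w.png",i)
for r in place_of("dial",p): print(r)
E
```

```text
time_s: 21.9
eef_pos: [0.4597, 0.2423, 0.2238]
ee_rot: [110.5, 90.0, 19.7]
contact_force: [0.7, 0.3, -0.0]
finger_gap: 0.706
{'xy': [283.6, 139.6], 'conf': 0.8}
```

View pics/y_w.png

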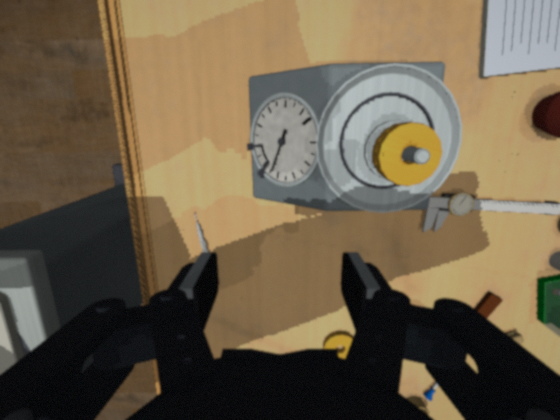

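Run:
```python
import cv2
i=cv2.imread("pics/y_w.png")[80:200,235:335]
cv2.imwrite("pics/y_z.png",cv2.resize(i,None,fx=5,fy=5,interpolation=cv2.INTER_CUBIC))
```

```text
(no output)
```

View pics/y_z.png

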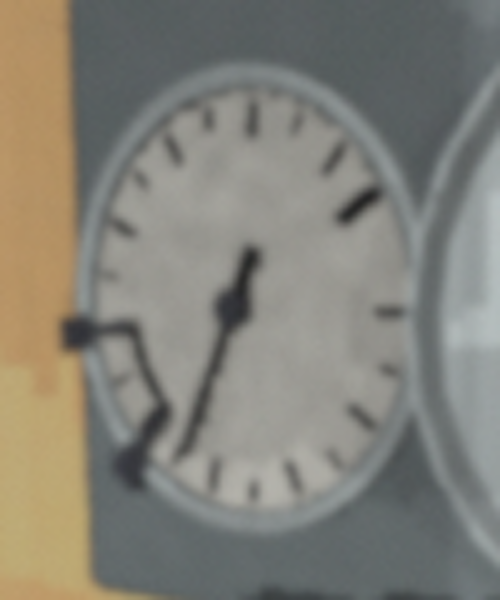

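```bash
python3 -m inch '[[[0,0.1,0.3],0],[[0,0.2,0.6],0],[[0.2,0.388,0.85],0],[[0.4,0.388,0.91],0],[[0.52,0.388,0.91],0],[[0.52,0.388,0.91],0],[[0.52,0.388,0.91],0]]'
python3 - <<'E'
from h import *
np.set_printoptions(precision=4,suppress=True)
t,R,s=tool();print(t,R[:,1],s["finger_gap"],s["contact_force"])
p=get_image("wrist");cv2.imwrite("pics/z_w.png",p["image"])
print(proj(p,[.5364,.0344,.01]))
E
```

```text
time_s: 22.88
eef_pos: [0.5355, 0.0595, 0.1208]
ee_rot: [90.7, 89.9, 0.0]
contact_force: [-0.1, -0.2, 0.1]
finger_gap: 0.71
[0.5355 0.0595 0.1208] [ 0.9999 -0.0124  0.0009] 0.7104645100394414 [-0.0565 -0.1608  0.0553]
[279.0737 247.1587]
```

View pics/z_w.png

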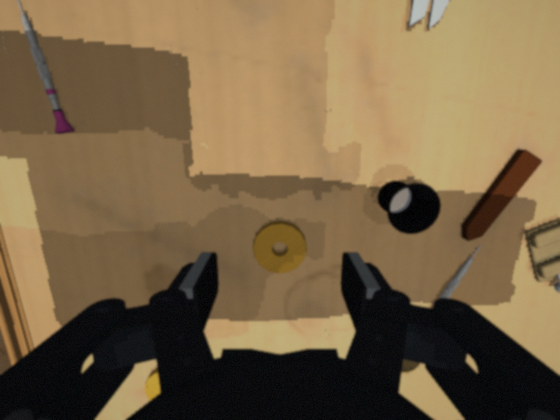

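```bash
python3 -m inch '[[[0,0,0.1215],0],[[0.1,0,0.1215],0],[[0.25,0,0.1215],0],[[0.38,0,0.1215],0],[[0.44,0,0.1215],0],[[0.454,0,0.1215],0],[[0.454,0,0.1215],0]]'
python3 - <<'E'
from h import *
np.set_printoptions(precision=4,suppress=True)
t,R,s=tool();print(t,R[:,1],s["finger_gap"],s["contact_force"])
p=get_image("wrist");cv2.imwrite("pics/A_w.png",p["image"])
E
```

```text
time_s: 23.8
eef_pos: [0.5349, 0.035, 0.0302]
ee_rot: [85.9, 89.9, -4.8]
contact_force: [0.3, 0.4, -0.4]
finger_gap: 0.71
[0.5349 0.035  0.0302] [ 0.9999 -0.0127  0.0013] 0.7103330040781514 [ 0.3439  0.3683 -0.411 ]
```

View pics/A_w.png

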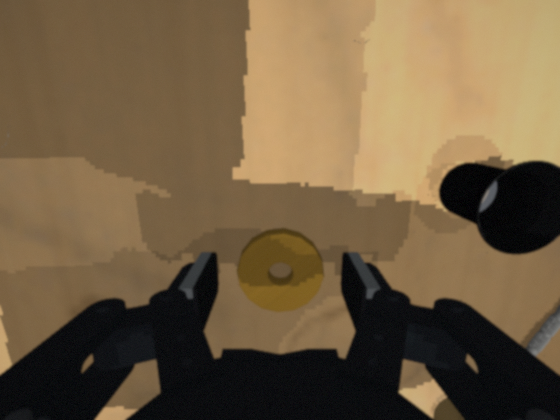

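```bash
python3 -m inch '[[[0,0,0],0],[[0,0,0],0],[[0,0,0],0],[[0,0,0],0]]' -0.5
python3 -m inch '[[[-0.05,0,0],0],[[-0.3,0,0],0],[[-0.6,0,0],0],[[-0.9,0,0],0],[[-0.98,0.03,-0.4],0],[[-0.98,0.063,-0.8],0],[[-0.98,0.063,-0.95],0],[[-0.98,0.063,-0.95],0],[[-0.98,0.063,-0.95],0],[[-0.98,0.063,-0.95],0]]'
python3 - <<'E'
from h import *
np.set_printoptions(precision=4,suppress=True)
t,R,s=tool();print(t,R[:,1],s["finger_gap"],s["contact_force"])
p=get_image("wrist");i=p["image"]
cv2.imwrite("pics/B_d.png",cv2.resize(i[220:320,230:330],None,fx=6,fy=6,interpolation=cv2.INTER_CUBIC))
cv2.imwrite("pics/B_r.png",cv2.resize(i[90:170,230:330],None,fx=7.5,fy=7.5,interpolation=cv2.INTER_CUBIC))
E
```

```text
time_s: 24.35
eef_pos: [0.5349, 0.0349, 0.0309]
ee_rot: [86.2, 89.9, -4.5]
contact_force: [-2.4, -1.1, 12.2]
finger_gap: 0.458
time_s: 25.6
eef_pos: [0.5494, 0.2236, 0.2254]
ee_rot: [-24.1, 90.0, -114.9]
contact_force: [0.3, -0.6, -2.0]
finger_gap: 0.456
[0.5494 0.2236 0.2254] [ 0.9999 -0.0141 -0.0001] 0.45581136755069945 [ 0.3372 -0.6491 -1.9508]
```

View pics/B_d.png

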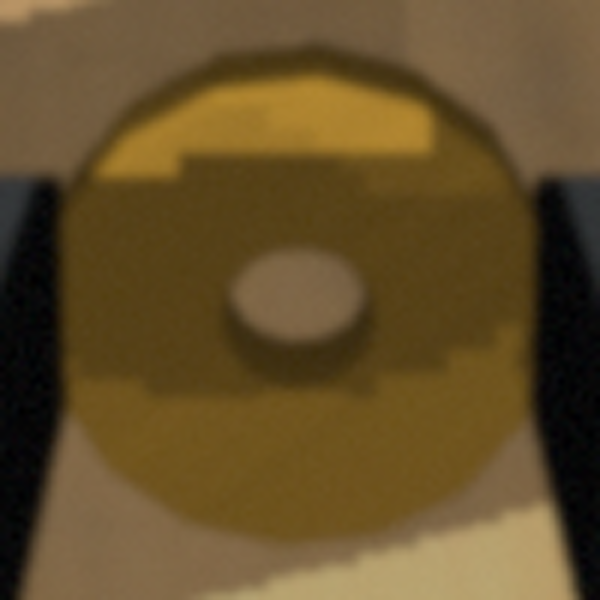

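View pics/B_r.png

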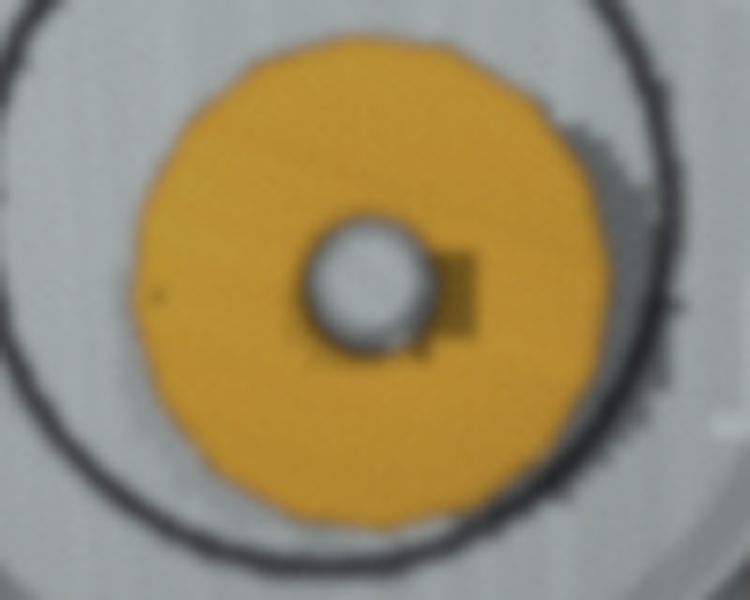

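```bash
python3 -m inch '[[[0,0,-0.2],0],[[0.03,-0.003,-0.34],0],[[0.12,-0.003,-0.34],0],[[0.18,-0.003,-0.34],0],[[0.2,-0.003,-0.34],0],[[0.212,-0.003,-0.34],0],[[0.212,-0.003,-0.34],0],[[0.212,-0.003,-0.34],0]]'
python3 look.py C
```

```text
time_s: 26.65
eef_pos: [0.5499, 0.2927, 0.1834]
ee_rot: [110.9, 90.0, 20.2]
contact_force: [-0.5, -0.2, -1.3]
finger_gap: 0.457
[0.5499 0.2927 0.1834] [-0.5442 -0.1877 -1.3013] 0.4568504333140049 26.65
```

View pics/C.png

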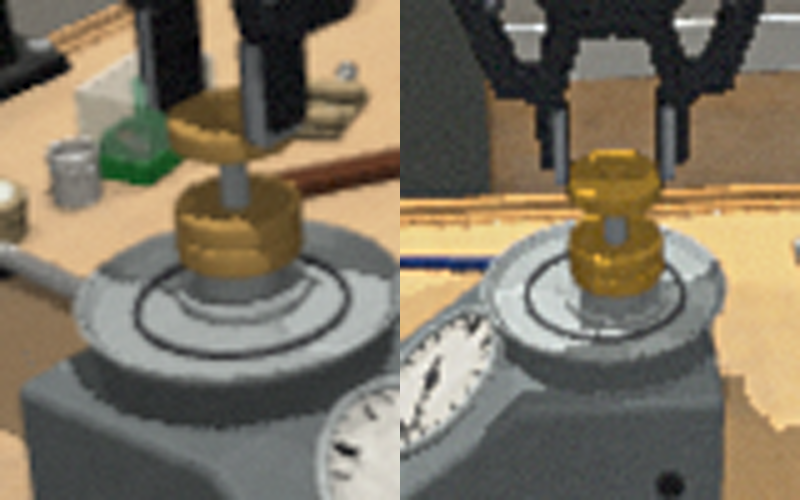

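View pics/C_w.png

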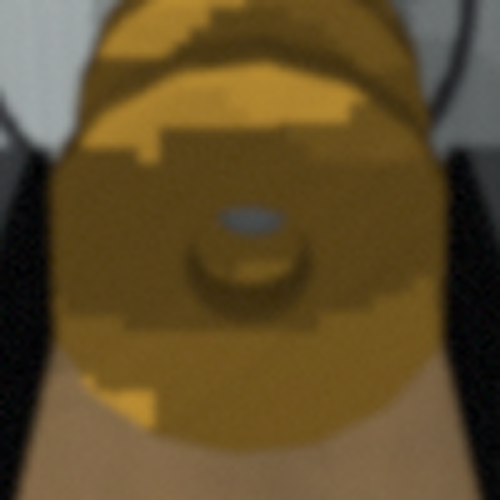

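```bash
python3 -m inch '[[[0.015,0.001,-0.002],0],[[0.03,0.001,-0.002],0],[[0.04,0.001,-0.002],0],[[0.05,0.001,-0.002],0],[[0.05,0.001,-0.002],0]]'
python3 look.py D
```

```text
time_s: 27.42
eef_pos: [0.5498, 0.2932, 0.1727]
ee_rot: [-71.9, 90.0, -162.6]
contact_force: [0.5, 0.6, -1.3]
finger_gap: 0.456
[0.5498 0.2932 0.1727] [ 0.4697  0.5917 -1.2524] 0.4555594103754678 27.425
```

View pics/D_w.png

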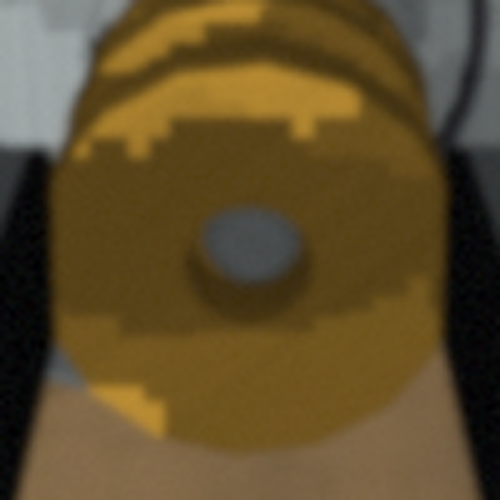

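```bash
python3 -m inch '[[[0.02,0.001,0],0],[[0.04,0.001,0],0],[[0.055,0.001,0],0],[[0.062,0.001,0],0],[[0.062,0.001,0],0]]'
python3 -m inch '[[[0.006,0,0],0],[[0.012,0,0],0],[[0.012,0,0],0]]'; python3 look.py E
```

```text
time_s: 28.2
eef_pos: [0.5501, 0.2932, 0.1604]
ee_rot: [-60.3, 90.0, -151.0]
contact_force: [-0.3, 0.1, -0.5]
finger_gap: 0.456
time_s: 28.58
eef_pos: [0.5502, 0.2932, 0.1582]
ee_rot: [111.4, 90.0, 20.6]
contact_force: [-0.7, 0.0, -0.3]
finger_gap: 0.455
[0.5502 0.2932 0.1582] [-0.6708  0.0126 -0.3042] 0.4551755813047652 28.575
```

View pics/E.png

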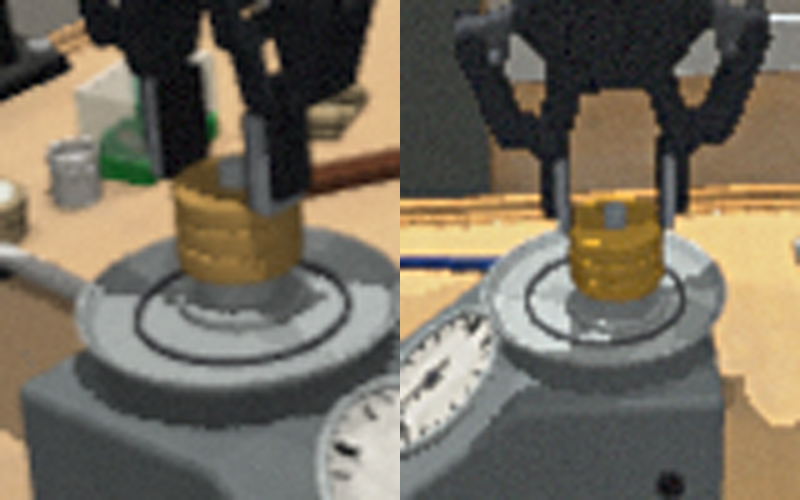

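Just touching; press about 1.5 mm more, release, lift well clear.

```bash
python3 -m inch '[[[0.005,0,0],0],[[0.008,0,0],0],[[0.008,0,0],0]]'
python3 -m inch '[[[0,0,0],0],[[0,0,0],0],[[0,0,0],0],[[-0.1,0,0],0],[[-0.25,0,0],0],[[-0.35,0,0],0],[[-0.4,-0.2,0.1],0],[[-0.4,-0.45,0.25],0],[[-0.4,-0.45,0.25],0],[[-0.4,-0.45,0.25],0],[[-0.4,-0.45,0.25],0]]' 0.42
python3 - <<'E'
from h import *
p=get_image("wrist");cv2.imwrite("pics/F_w.png",p["image"]);cv2.imwrite("pics/F_z.png",cv2.resize(p["image"][70:220,225:475],None,fx=3.2,fy=3.2,interpolation=cv2.INTER_CUBIC))
q=get_image("scene");cv2.imwrite("pics/F_s.png",cv2.resize(q["image"][195:335,165:305],(600,600),interpolation=cv2.INTER_CUBIC))
r=get_image("side");cv2.imwrite("pics/F_side.png",r["image"])
E
```

```text
time_s: 29.1
eef_pos: [0.5502, 0.2932, 0.1565]
ee_rot: [112.5, 90.0, 21.8]
contact_force: [-0.3, -0.9, 1.2]
finger_gap: 0.454
time_s: 30.48
eef_pos: [0.4605, 0.2448, 0.2364]
ee_rot: [113.3, 90.0, 22.6]
contact_force: [1.0, 0.3, -0.4]
finger_gap: 0.711
```

View pics/F_z.png

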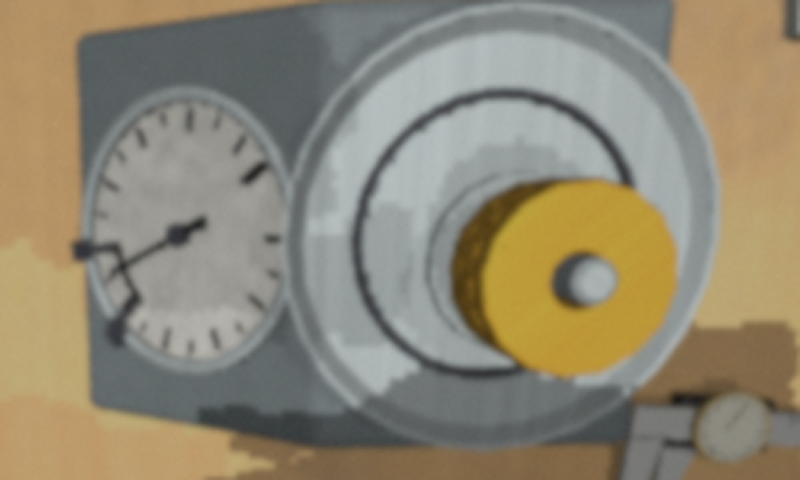

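View pics/F_s.png

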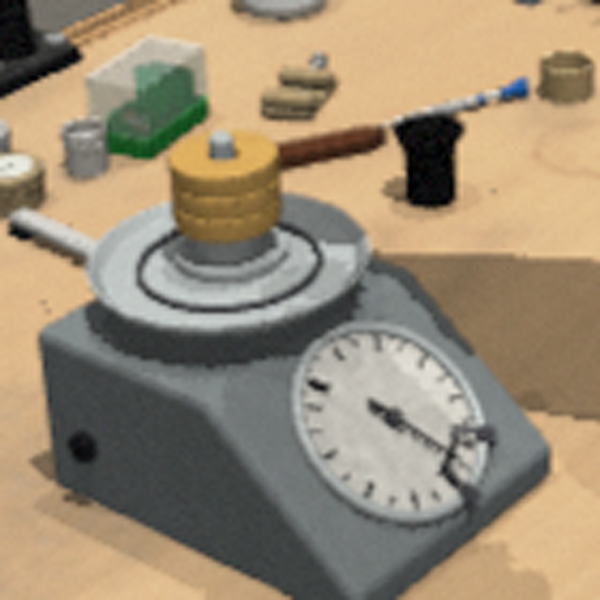

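View pics/F_side.png

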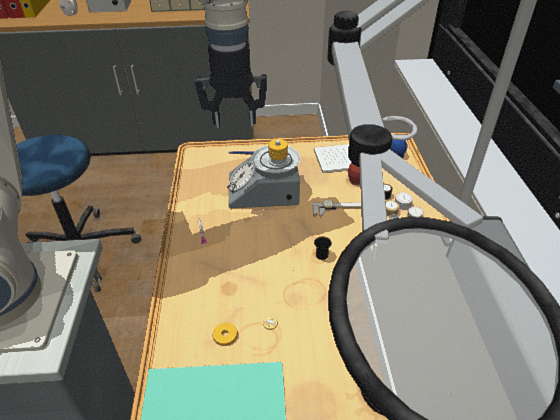

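```bash
python3 -m inch '[[[-0.1,0,0],0],[[-0.1,0,0],0],[[-0.1,0,0],0],[[-0.1,0,0],0],[[-0.1,0,0],0]]'
python3 - <<'E'
from h import *
p=get_image("wrist");cv2.imwrite("pics/G_z.png",cv2.resize(p["image"][70:220,225:475],None,fx=3.2,fy=3.2,interpolation=cv2.INTER_CUBIC))
E
```

```text
time_s: 31.25
eef_pos: [0.4593, 0.2443, 0.2561]
ee_rot: [-67.4, 90.0, -158.1]
contact_force: [-0.4, 0.2, -0.3]
finger_gap: 0.709
```

View pics/G_z.png

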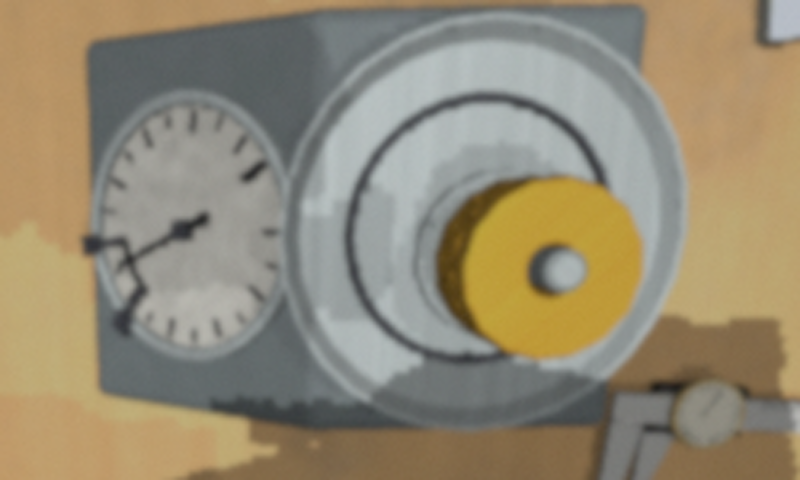

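The needle points at about (120,265) in the crop. That is steady and between the tabs at (92,243) and (122,322).

```bash
python3 -c "
from station import *
print(sign_off())"
```

```text
the job is handed in; nothing more can be done
None
```

I threaded three discs onto the rod, each flat on the collar or on the disc below, and released them. The job was handed in at about 31 s.

- **Needle:** with two discs it read about 2.0 rad by my estimate, short of the first tab at 2.28, so I added the third. The last two pictures, about 0.8 s apart, show it at rest between the tabs; I estimate about 2.7 rad.
- **Load on the scale:** while feeling for the rod, the sensed sideways force peaked at about 1.9 N and the downward push stayed near 2 N. The needle never came near its end stop.
- **Other items:** the fourth disc, the watch movement and the loupe are where they were in the last side picture. The case ring looks unmoved in the last scene picture.
- **Disagreements:** the wrist camera disagreed with the reported tool position by about 1.5 mm, which I corrected by watching the rod through the bore of each disc. Closing on each disc pressed it against the bench with 12–16 N, with no visible effect.

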